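# Put the hardness reference standards back into their fitted boxes

## Task

The hardness tester has been verified: put its four steel standards (the large disc, the small disc, the rectangular hardness block and the thin gauge block standing on it) back into their wooden boxes, each into the box whose pocket is made for it, seated flat on the pocket's floor, the gauge block upright. Set them down rather than drop them, and leave the round steel bar and the black mounted specimen where they are.

Things in the scene. Friction and masses are not known exactly. Their poses are not given: they have to be found in the camera images.
- large_disc: The larger of two bare-steel hardness reference discs: 62 mm across, 12 mm thick, about 0.28 kg. Lies flat on the black mat (mat top at z = 2.5 mm). Origin: centre of its underside, z up. 
- small_disc: The smaller bare-steel hardness reference disc: 50 mm across, 12 mm thick, about 0.18 kg. Lies flat on the black mat (mat top at z = 2.5 mm). Origin: centre of its underside, z up. 
- hardness_block: Bare-steel rectangular hardness reference block: 35 mm along its x, 60 mm along its y, 10 mm thick, about 0.16 kg. Lies flat on the black mat (mat top at z = 2.5 mm). Origin: centre of its underside, z up. At the start the gauge block stands on top of it.
- gauge_block: Thin steel gauge block: 9 mm along its x, 30 mm along its y, 25 mm tall, about 0.05 kg. At the start it stands upright and loose on the rectangular hardness block (its underside 12.5 mm above the bench), within 10 mm of its middle, its y within 0.25 rad of the block's y. Origin: centre of its underside, z up.
- large_disc_box: Small open wooden box with a grey insert, fixed on the bench, 94 x 94 mm outside, 18 mm tall, flat on top. Milled in the middle of the insert: a round pocket 74 mm across, 5 mm deep, for the 62 mm disc (7 mm stays proud). Origin: centre of the underside, z up; pocket floor at z = 13 mm, top at 18 mm.
- small_disc_box: Small open wooden box with a grey insert, fixed on the bench, 80 x 80 mm outside, 18 mm tall, flat on top. Milled in the middle of the insert: a round pocket 60 mm across, 5 mm deep, for the 50 mm disc (7 mm stays proud). Origin: centre of the underside, z up; pocket floor at z = 13 mm, top at 18 mm.
- hardness_block_box: Small open wooden box with a grey insert, fixed on the bench, 67 x 92 (x, y) mm outside, 18 mm tall, flat on top. Milled in the middle of the insert: a pocket 47 mm along x, 72 mm along y, 3 mm deep, for the hardness block (7 mm stays proud). Origin: centre of the underside, z up; pocket floor at z = 15 mm, top at 18 mm.
- gauge_block_box: Small open wooden box with a grey insert, fixed on the bench, 43 x 64 (x, y) mm outside, 18 mm tall, flat on top. Milled in the middle of the insert: a pocket 21 mm along x, 42 mm along y, 10 mm deep, for the gauge block, upright (15 mm stays proud). Origin: centre of the underside, z up; pocket floor at z = 8 mm, top at 18 mm.
- test_bar: Bystander: round steel test bar lying on the mat, 15 mm thick, 75 mm long along its y; not one of the standards, to be left where it is. Origin: centre of its underside.
- specimen: Bystander: black resin-mounted metal specimen, round, 30 mm across, 16 mm tall, very light, on the mat; not one of the standards, to be left where it is. Origin: centre of its underside.
Mind the look-alikes: they are no part of the job. Leave any red look-alike of the hardness_block alone.

How it is judged:
By the outcome, as a careful person would: the job done as asked, in the order asked, and still so for the second after the job is handed in, with the robot touching nothing.
It also fails if it takes over 96 s, if anything falls off the work surface, if the arm or the gripper's body presses on something with over 40 N, if the wrist force passes 120 N, or if a joint passes its speed limit or range.

## Robot

A 7-joint arm with a two-finger parallel gripper is mounted at the origin on a cart in front of the work surface, level with it; the furniture and walls round the work are solid. World frame = base frame: x ahead of the robot, y to its left, z up, the work surface at z = 0. Lengths are in m, angles in rad, forces in N, time in s.
With the tool pointing down it reaches from about 0.35 to 0.9 m from the base axis. Payload 8.1 kg.
Tool frame: the origin (TCP) lies on the centre line of the jaws, within the pads' length; the fingertips stand 14 mm ahead of it and the grasp point (between the pads) lies 5 mm behind it (arm.tip_reach is the distance from the TCP to the fingertips, in m); z points along the fingers, y is the direction in which the jaws open and shut (so a half turn about z gives the same grasp; the last joint's range is limited). The gripper opens to 92 mm and grips with 3 to 60 N. Pads are 19 mm wide; open, the fingers measure 130 mm over their backs; the gripper's body (75 mm by 190 mm) begins 47 mm behind the grasp point.
Start: joints at [1.053, 0.434, 0.025, 1.573, -0.012, 1.134, -0.075], TCP at [0.252, -0.572, 0.241] pointing down, gripper open.
Joint ranges: [-2.62, 2.62], [-0.44, 2.09], [-1.27, 1.32], [0.08, 2.57], [-1.32, 4.46], [0.12, 2], [-2.74, 2.74]. Speed limits (rad/s): [2.22, 2.22, 3.01, 3.01, 3.14, 3.14, 3.14].

## Interface

Orientations are given as a rotation vector (axis times angle).
In Python, from cell import sensors, vision, arm, nets gives the robot as it stands.
- The arm moves only by the shell command python3 -m handwheel 'ROWS' [FORCE]. ROWS is JSON, a list of rows, each an object of numbers: "tx", "ty", "tz": the shift along the tool's x, y, z in cm; "wx", "wy", "wz": the turn, a rotation vector about the tool's x, y, z in degrees; "claw": the opening, from 0 (shut) to 1 (fully open). A call has 1 to 12 rows; each row is the pose to reach, as a shift and turn from the pose commanded when the call began, along the tool's axes at that moment; what a row does not reach only later rows make up. A row lasts 1/12 s, in which the tool goes at most 41.7 mm and 7.16 degrees, less where a joint would pass 70% of its speed; a pose out of reach is approached as far as the arm can. A call with a gripper value outside its range is refused whole. The fingers move at their own pace and stop on an object; FORCE is the grip in N (left out, the last holds). Time passes only in rows, so rows that repeat a pose let the fingers close. It gives the time, the measured TCP pose, the force and the opening at its end, in the units of the state.
- sensors.observe(): the state, without advancing time (a new reading comes with each control period).
- vision.get_image(name): name is "scene" or "top" or "wrist"; returns (picture, depth): 480x640x3 uint8, blue, green, red; 480x640 float32, m along the optical axis (not along the pixel's ray), 0 where there is no reading.
- vision.camera_model(name): a dict with "K" (3x3 intrinsics, pixels), "k1" (the pictures are not rectified: a ray, as slopes to the right and down, at radius r is drawn at 1 + k1 r^2 times it, then the intrinsics apply), "xyz" and "attitude" of the camera in the world; the wrist camera has in their place "hand_eye" (4x4, takes a point from camera to tool coordinates, whose origin is the TCP and whose axes are the flange's). Camera axes: x right, y down, z forward; pixel columns grow to the right and rows downward; lengths in m; the calibration is good to about 2 mm. A picture is of the moment at which its call begins: read the wrist's pose just before it. camera_model takes no time and is no camera call.
- arm.sign_off(): hands the job in, once; it reports no verdict.
Trained networks look in the newest picture that a camera, given by its name, has taken for a name from the list of things; names that differ only in an ending like _2 or _b are one class to them, and where a whole thing is asked for, a point or a joint stands for the part that bears it (a point fixed in the world has none). Each returns a list of dicts, best first, with "score" (0 to 1); they miss things now and then, are a little off and sometimes report something else, mostly with a low value. They report only what shows in the picture. A call takes as long as a camera call. They do not tell look-alikes from the thing itself.
- nets.cut_out(label, camera): "region" (480x640 bool, what is visible of it) and "uv" ([column, row] in pixels, amid what is visible of it).
The state is a dict: "clock": time; "joints": joint angles; "dq": joint speeds; "joint_efforts": joint torques, N m; "position": TCP position; "ee_rot": TCP orientation; "force": force on the tool from outside, world axes, zero at the start; "ft_torque": the same for the moment, N m; "width": opening from 0.0 (shut) to 1.0 (fully open).
Only numpy, scipy, OpenCV 4.12 (cv2) and the standard library are available. Lean on these libraries where they do the work, as an engineer would, in place of code of your own. Each camera call takes 0.05 s, during which the arm holds its last target.

## Working session

There is one attempt and no reset: what is moved stays moved. The work goes in short steps, Python scripts to look and compute and a shell command to move; the robot and the scene stay as the last step left them, time stands still between calls to the robot, and variables do not carry over. Pictures are saved under pics/ and viewed, and the job is handed in when it is done.

```bash
ls; mkdir -p pics; python3 - <<'E'
from cell import sensors, vision, arm, nets
import cv2
s=sensors.observe(); print(s)
for n in ["scene","top","wrist"]:
    im,d=vision.get_image(n); cv2.imwrite(f"pics/{n}0.png",im)
    print(n,vision.camera_model(n))
print(arm.tip_reach)
E
```

```text
pics
{'clock': 0.0, 'joints': array([ 1.05337717,  0.43522647,  0.02495413,  1.57409582, -0.0115906 ,
        1.13399711, -0.07507195]), 'dq': array([-0.00011052, -0.00033297,  0.00063109,  0.00110971,  0.00095905,
       -0.00106646, -0.00076474]), 'joint_efforts': array([-2.02060750e-03, -6.67865539e+01,  9.84020345e-01, -3.14465475e+01,
       -6.04457804e-02,  4.25900705e-02,  1.36450003e-04]), 'position': array([ 0.25164909, -0.57156369,  0.23994307]), 'ee_rot': array([-3.07278794e+00, -6.46591520e-01,  7.30813602e-04]), 'force': array([ 0.65510796, -1.01061864,  0.2956716 ]), 'ft_torque': array([-0.06507961,  0.01002813, -0.01044448]), 'width': 1.0018687918169293}
scene {'K': array([[471.78034295,   0.        , 322.90898419],
       [  0.        , 471.78034295, 239.67021123],
       [  0.        ,   0.        ,   1.        ]]), 'k1': 0.018601818839060227, 'xyz': array([-0.23444859,  0.55286687,  0.74939055]), 'attitude': array([-1.17768467,  2.16277864, -1.08805092])}
top {'K': array([[453.60641352,   0.        , 319.44598299],
       [  0.        , 453.60641352, 230.82081807],
       [  0.        ,   0.        ,   1.        ]]), 'k1': -0.11548557595797951, 'xyz': array([0.35531854, 0.05922241, 1.04749703]), 'attitude': array([-2.04556491,  2.18394874, -0.23384921])}
wrist {'K': array([[374.61207415,   0.        , 320.0436617 ],
       [  0.        , 374.61207415, 243.3793396 ],
       [  0.        ,   0.        ,   1.        ]]), 'k1': 0.001213683376480621, 'hand_eye': array([[ 2.49075483e-04, -9.69711156e-01, -2.44254400e-01,
         6.37957068e-02],
       [ 9.99999696e-01,  4.21894072e-04, -6.55218415e-04,
        -1.64760628e-03],
       [ 7.38422090e-04, -2.44254163e-01,  9.69710967e-01,
        -1.43558086e-01],
       [ 0.00000000e+00,  0.00000000e+00,  0.00000000e+00,
         1.00000000e+00]])}
0.014
```

View pics/top0.png

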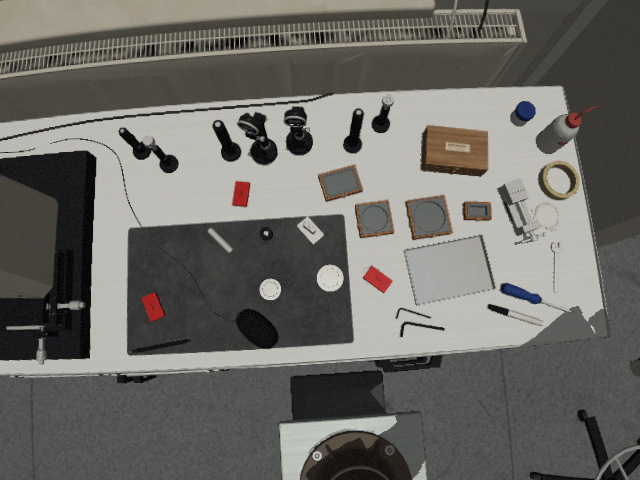

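View pics/scene0.png

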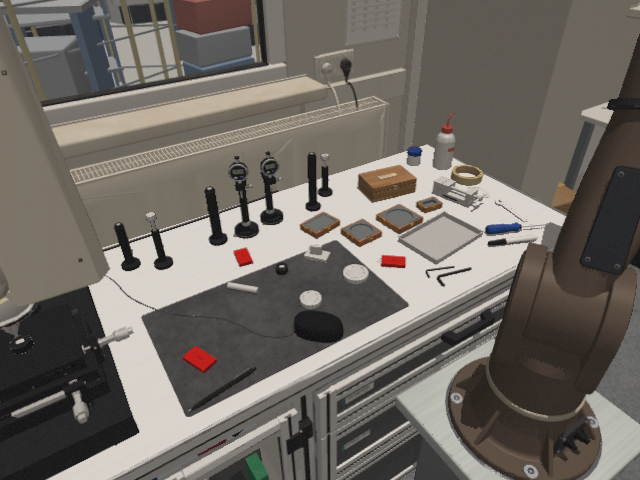

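The top view shows the large disc at (330,278), the small disc at (270,289), and the hardness block with the gauge block at (311,230). The boxes are block (341,182), small disc (374,218), large disc (429,217) and gauge (477,211). The three red blocks are look-alikes. Next I'll measure them.

```bash
cat > h.py <<'E'
import numpy as np, cv2
from scipy.spatial.transform import Rotation as R
from cell import sensors, vision, arm, nets
def campose(name,s=None):
    m=vision.camera_model(name)
    if 'hand_eye' in m:
        s=s or sensors.observe()
        T=np.eye(4);T[:3,:3]=R.from_rotvec(s['ee_rot']).as_matrix();T[:3,3]=s['position']
        T=T@m['hand_eye']; return m,T[:3,:3],T[:3,3]
    return m,R.from_rotvec(m['attitude']).as_matrix(),m['xyz']
def rays(m,uv):
    uv=np.asarray(uv,float).reshape(-1,2);K=m['K']
    d=np.c_[(uv[:,0]-K[0,2])/K[0,0],(uv[:,1]-K[1,2])/K[1,1]]
    u=d.copy()
    for _ in range(10): u=d/(1+m['k1']*(u**2).sum(1,keepdims=True))
    return np.c_[u,np.ones(len(u))]
def onplane(cp,uv,z):
    m,Rm,t=cp; r=rays(m,uv)@Rm.T
    return t+r*((z-t[2])/r[:,2])[:,None]
def project(cp,P):
    m,Rm,t=cp; c=(np.asarray(P)-t)@Rm; x=c[:,:2]/c[:,2:]
    x=x*(1+m['k1']*(x**2).sum(1,keepdims=True)); return x@m['K'][:2,:2].T+m['K'][:2,2]
def measure(name,label,z,cp=None):
    out=[]
    for o in nets.cut_out(label,name):
        reg=o['region'].astype(np.uint8)
        c,_=cv2.findContours(reg,cv2.RETR_EXTERNAL,cv2.CHAIN_APPROX_NONE)
        if not c: continue
        c=max(c,key=cv2.contourArea).reshape(-1,2)
        P=onplane(cp or campose(name),c,z)[:,:2]*1000
        r=cv2.minAreaRect(P.astype(np.float32))
        print(label,name,round(o['score'],2),np.round(o['uv']),'xy',np.round(r[0],1),'size',np.round(r[1],1),'ang',round(r[2],1),'px',int(reg.sum()))
        out.append((o,r))
    return out
Z=dict(large_disc=.0145,small_disc=.0145,hardness_block=.0125,gauge_block=.0375,large_disc_box=.018,small_disc_box=.018,hardness_block_box=.018,gauge_block_box=.018,test_bar=.01,specimen=.0185)
E
python3 - <<'E'
from h import *
for cam in ["top","scene"]:
    vision.get_image(cam)
    for k,z in Z.items(): measure(cam,k,z)
s=sensors.observe();print(s['clock'],R.from_rotvec(s['ee_rot']).as_matrix().round(3))
E
```

```text
large_disc top 0.68 [374. 220.] xy [595.6 -89.7] size [84.9 83. ] ang 4.4 px 1207
large_disc top 0.61 [331. 280.] xy [464.2  23.7] size [59.4 61.8] ang 86.2 px 593
small_disc top 0.67 [270. 288.] xy [447.3 161.1] size [51.9 49.5] ang 41.8 px 432
hardness_block top 0.97 [378. 278.] xy [454.  -84.9] size [61.1 36.5] ang 47.9 px 406
hardness_block top 0.87 [309. 233.] xy [579.2  63.3] size [62.6 39.1] ang 36.5 px 377
hardness_block top 0.76 [241. 196.] xy [676.4 223. ] size [37. 62.] ang 81.4 px 370
hardness_block top 0.61 [148. 307.] xy [422.  433.5] size [64.1 36.4] ang 24.9 px 416
gauge_block top 0.42 [304. 228.] xy [578.1  63.8] size [32.8 14.7] ang 40.8 px 89
large_disc_box top 0.29 [374. 220.] xy [595.9 -90.1] size [84.9 84.8] ang 2.9 px 1233
small_disc_box top 0.82 [375. 219.] xy [595.9 -88.9] size [83.1 82. ] ang 4.1 px 1196
small_disc_box top 0.58 [223. 239.] xy [567.6 272. ] size [74.9 14.8] ang 42.4 px 204
small_disc_box top 0.42 [308. 227.] xy [583.   64.4] size [28.6 11.3] ang 48.9 px 59
hardness_block_box top 0.62 [342. 184.] xy [688.2 -15.8] size [71.7 93.5] ang 12.8 px 1
[... 685 characters left out ...]
29
hardness_block scene 0.53 [390. 261.] xy [450.2 -76.4] size [57.1 45.7] ang 49.6 px 256
gauge_block scene 0.42 [319. 249.] xy [568.2  73.2] size [30.1 41.4] ang 57.6 px 118
large_disc_box scene 0.56 [399. 218.] xy [ 584.7 -207.3] size [109.7 113.8] ang 7.1 px 839
small_disc_box scene 0.82 [359. 232.] xy [591.6 -80.9] size [101.3  95.4] ang 2.4 px 726
hardness_block_box scene 0.91 [319. 223.] xy [681.8  -9.7] size [ 90.4 114.5] ang 15.7 px 698
gauge_block_box scene 0.53 [431. 201.] xy [ 592.  -326.2] size [88.  64.7] ang 85.7 px 321
test_bar scene 0.65 [243. 288.] xy [570.2 277.1] size [77.2 21.3] ang 42.6 px 188
1.25 [[ 0.915  0.403 -0.   ]
 [ 0.403 -0.915 -0.   ]
 [-0.     0.    -1.   ]]
```

```bash
cat >> h.py <<'E'
def state():
    s=sensors.observe(); M=R.from_rotvec(s['ee_rot']).as_matrix()
    print('t',round(s['clock'],2),'pos mm',np.round(s['position']*1000,1),'yaw',round(np.degrees(np.arctan2(M[1,0],M[0,0])),2),'tilt',np.round(M[:,2],3),'F',np.round(s['force'],1),'w mm',round(s['width']*92,1),'q',np.round(s['joints'],2))
    return s,M
def go(x,y,z,yaw,half=True):
    """target TCP in mm, tool-x yaw deg (jaw axis perpendicular)"""
    s,M=state(); d=(np.array([x,y,z])/1000-s['position'])
    y0=np.degrees(np.arctan2(M[1,0],M[0,0])); a=yaw-y0
    a=(a+90)%180-90 if half else (a+180)%360-180
    c=M.T@d*100
    c2,s2=np.cos(np.radians(yaw)),np.sin(np.radians(yaw))
    Rt=np.array([[c2,s2,0],[s2,-c2,0],[0,0,-1]])
    if abs(a-((yaw-y0+180)%360-180))>1: Rt=Rt@np.diag([-1,-1,1])
    w=np.degrees(R.from_matrix(M.T@Rt).as_rotvec())
    print('tx %.2f ty %.2f tz %.2f  w %s'%(*c,np.round(w,2)))
E
python3 - <<'E'
from h import *
go(579,64,180,39)
cp=campose("top")
print(onplane(cp,[[262,155],[299,148],[349,148],[379,125],[229,155]],0.0).round(3))
E
```

```text
t 1.25 pos mm [ 251.9 -572.   240.8] yaw 23.76 tilt [-0. -0. -1.] F [-0.1  0.4 -0.1] w mm 92.3 q [ 1.05  0.43  0.02  1.57 -0.01  1.13 -0.08]
tx 55.57 ty -45.03 tz 6.07  w [  0.     0.   -15.24]
[[ 0.777  0.169  0.   ]
 [ 0.789  0.077  0.   ]
 [ 0.781 -0.046  0.   ]
 [ 0.838 -0.127  0.   ]
 [ 0.783  0.25   0.   ]]
```

View pics/wrist0.png

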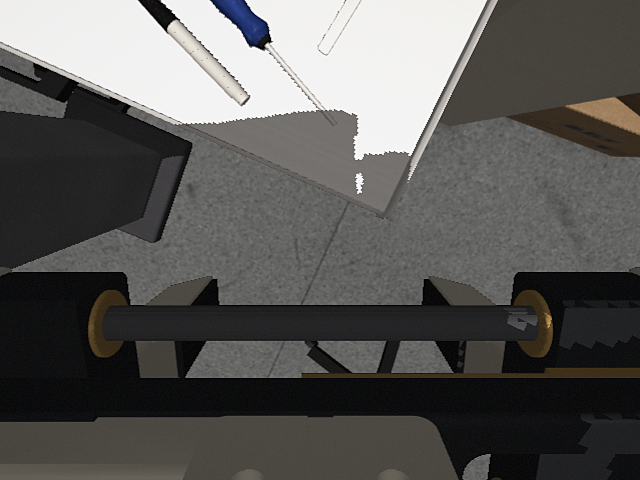

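```bash
python3 - <<'E'
from h import *
go(540,32,180,39)
E
```

```text
t 1.25 pos mm [ 251.9 -572.   240.8] yaw 23.76 tilt [-0. -0. -1.] F [-0.1  0.4 -0.1] w mm 92.3 q [ 1.05  0.43  0.02  1.57 -0.01  1.13 -0.08]
tx 50.71 ty -43.67 tz 6.07  w [  0.     0.   -15.24]
```

```bash
python3 -m handwheel '[{"tx":2,"ty":-1.7},{"tx":5,"ty":-4.3,"tz":1},{"tx":8,"ty":-7,"tz":1},{"tx":11,"ty":-9.5,"tz":2,"wz":-3},{"tx":14,"ty":-12,"tz":2,"wz":-6},{"tx":17,"ty":-14.6,"tz":3,"wz":-9},{"tx":20,"ty":-17.2,"tz":3,"wz":-12},{"tx":23,"ty":-19.8,"tz":4,"wz":-15},{"tx":26,"ty":-22.4,"tz":4,"wz":-15},{"tx":29,"ty":-25,"tz":5,"wz":-15},{"tx":32,"ty":-27.6,"tz":5,"wz":-15},{"tx":35,"ty":-30.1,"tz":6,"wz":-15}]'; python3 - <<'E'
from h import *
go(540,32,180,39)
E
```

```text
t 1.25 pos mm [ 251.9 -572.   240.8] yaw 23.76 tilt [-0. -0. -1.] F [-0.1  0.4 -0.1] w mm 92.3 q [ 1.05  0.43  0.02  1.57 -0.01  1.13 -0.08]
tx 50.71 ty -43.67 tz 6.07  w [  0.     0.   -15.24]invalid input
```

```bash
python3 -m handwheel '[{"tx":2,"ty":-1.7,"tz":0,"wx":0,"wy":0,"wz":0,"claw":1}]'; python3 -m handwheel --help | head -40
```

```text
clock: 1.33
position: [0.2599, -0.552, 0.2405]
ee_rot: [3.074, 0.637, -0.004]
force: [-0.5, -0.2, 0.1]
width: 1.0invalid input: not JSON, or not a number
```

```bash
python3 -m handwheel '[{"tx":2,"ty":-1.8,"tz":0,"wz":0,"claw":1}]'; python3 - <<'E'
from h import *
go(540,32,180,39)
E
```

```text
t 1.33 pos mm [ 259.9 -552.   240.5] yaw 23.42 tilt [-0.002 -0.003 -1.   ] F [-0.5 -0.2  0.1] w mm 92.0 q [ 1.03  0.41  0.02  1.61 -0.01  1.12 -0.11]
tx 48.94 ty -42.46 tz 5.84  w [  0.07   0.18 -15.58]invalid input
```

```bash
python3 -m handwheel '[{"tx":3,"ty":-2.6,"tz":0,"wx":0,"wy":0,"wz":0,"claw":1},{"tx":6,"ty":-5.2,"tz":0,"wx":0,"wy":0,"wz":0,"claw":1},{"tx":9,"ty":-7.8,"tz":1,"wx":0,"wy":0,"wz":-3,"claw":1},{"tx":12,"ty":-10.4,"tz":1,"wx":0,"wy":0,"wz":-6,"claw":1},{"tx":15,"ty":-13,"tz":2,"wx":0,"wy":0,"wz":-9,"claw":1},{"tx":18,"ty":-15.6,"tz":2,"wx":0,"wy":0,"wz":-12,"claw":1},{"tx":21,"ty":-18.2,"tz":3,"wx":0,"wy":0,"wz":-15,"claw":1},{"tx":24,"ty":-20.8,"tz":3,"wx":0,"wy":0,"wz":-15,"claw":1},{"tx":27,"ty":-23.4,"tz":4,"wx":0,"wy":0,"wz":-15,"claw":1},{"tx":30,"ty":-26,"tz":4,"wx":0,"wy":0,"wz":-15,"claw":1},{"tx":33,"ty":-28.6,"tz":5,"wx":0,"wy":0,"wz":-15,"claw":1},{"tx":36,"ty":-31.2,"tz":6,"wx":0,"wy":0,"wz":-15,"claw":1}]'; python3 - <<'E'
from h import *
go(540,32,180,39)
E
```

```text
clock: 2.33
position: [0.4681, -0.1162, 0.1811]
ee_rot: [2.963, 1.041, 0.003]
force: [0.1, -0.6, -0.0]
width: 0.999
t 2.33 pos mm [ 468.1 -116.2  181.1] yaw 38.74 tilt [ 0.002 -0.001 -1.   ] F [ 0.1 -0.6 -0. ] w mm 91.9 q [ 0.35  0.29 -0.26  1.97  0.1   0.89 -0.86]
tx 14.88 ty -7.06 tz 0.12  w [ 0.09 -0.07 -0.26]
```

```bash
python3 -m handwheel '[{"tx":3.5,"ty":-1.7,"tz":0,"wx":0,"wy":0,"wz":0,"claw":1},{"tx":7,"ty":-3.4,"tz":0,"wx":0,"wy":0,"wz":0,"claw":1},{"tx":10.5,"ty":-5,"tz":0,"wx":0,"wy":0,"wz":0,"claw":1},{"tx":14,"ty":-6.8,"tz":0,"wx":0,"wy":0,"wz":0,"claw":1},{"tx":14,"ty":-6.8,"tz":0,"wx":0,"wy":0,"wz":0,"claw":1},{"tx":14,"ty":-6.8,"tz":0,"wx":0,"wy":0,"wz":0,"claw":1}]'; python3 - <<'E'
from h import *
s,M=state()
im,d=vision.get_image("wrist"); cp=campose("wrist",s)
cv2.imwrite("pics/w1.png",im)
for k in ["hardness_block","gauge_block","large_disc"]: measure("wrist",k,Z[k],cp)
E
```

```text
clock: 2.83
position: [0.5342, 0.0257, 0.1807]
ee_rot: [-2.96, -1.049, -0.001]
force: [0.2, 0.0, -0.5]
width: 0.997
t 2.83 pos mm [534.2  25.7 180.7] yaw 39.04 tilt [ 0.     0.001 -1.   ] F [ 0.2  0.  -0.5] w mm 91.7 q [ 0.09  0.37 -0.31  1.85  0.14  0.94 -1.17]
hardness_block wrist 0.87 [316. 159.] xy [576.7  62.9] size [59.6 34.5] ang 38.3 px 2689
gauge_block wrist 0.65 [324. 158.] xy [578.4  64.9] size [29.2  8.9] ang 47.6 px 468
large_disc wrist 0.76 [272. 281.] xy [470.4  31.3] size [46.1 61.7] ang 39.1 px 3052
```

View pics/w1.png

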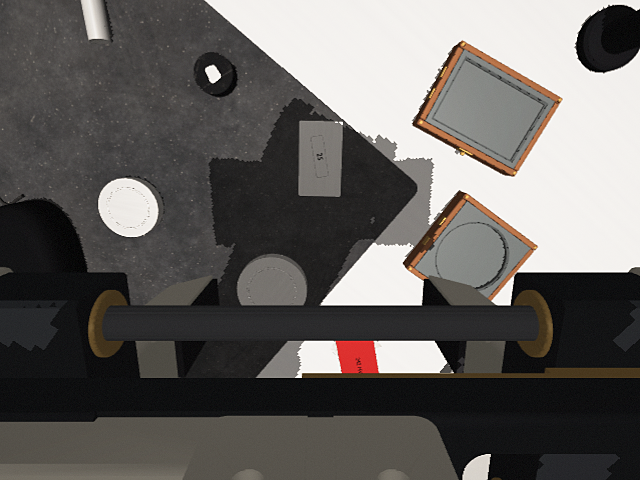

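```bash
python3 - <<'E'
from h import *
s=sensors.observe()
im,d=vision.get_image("wrist"); cp=campose("wrist",s)
for k in ["hardness_block","gauge_block","small_disc","hardness_block_box","small_disc_box"]: 
  for o,r in measure("wrist",k,Z[k],cp):
    if k in("gauge_block","hardness_block"):
      b=cv2.boxPoints(r)/1000; p=project(cp,np.c_[b,np.full(4,Z[k])])
      cv2.polylines(im,[np.round(p*16).astype(int)],True,(0,255,0),1,shift=4)
cv2.imwrite("pics/w1z.png",cv2.resize(im[100:220,260:400],None,fx=5,fy=5,interpolation=cv2.INTER_NEAREST))
E
```

```text
hardness_block wrist 0.7 [324. 152.] xy [576.7  62.7] size [61.  35.7] ang 37.7 px 2886
hardness_block wrist 0.66 [358. 353.] xy [456.6 -79.9] size [32.1 38.8] ang 38.7 px 1196
gauge_block wrist 0.76 [316. 152.] xy [578.4  65.2] size [29.9  9.8] ang 46.5 px 507
gauge_block wrist 0.63 [128. 201.] xy [457.5 154. ] size [45.8 51.9] ang 51.5 px 3225
gauge_block wrist 0.48 [465. 246.] xy [593.6 -75.7] size [74.8 80.1] ang 4.5 px 8130
small_disc wrist 0.98 [126. 203.] xy [447. 161.] size [49.1 54.9] ang 52.1 px 3169
hardness_block_box wrist 0.69 [483. 104.] xy [685.  -14.4] size [71.2 94.6] ang 12.5 px 11667
small_disc_box wrist 0.8 [464. 247.] xy [594.6 -85.6] size [80.3 85.3] ang 4.1 px 8237
small_disc_box wrist 0.22 [485. 103.] xy [685.2 -14.7] size [70.9 94. ] ang 12.1 px 11505
```

View pics/w1z.png

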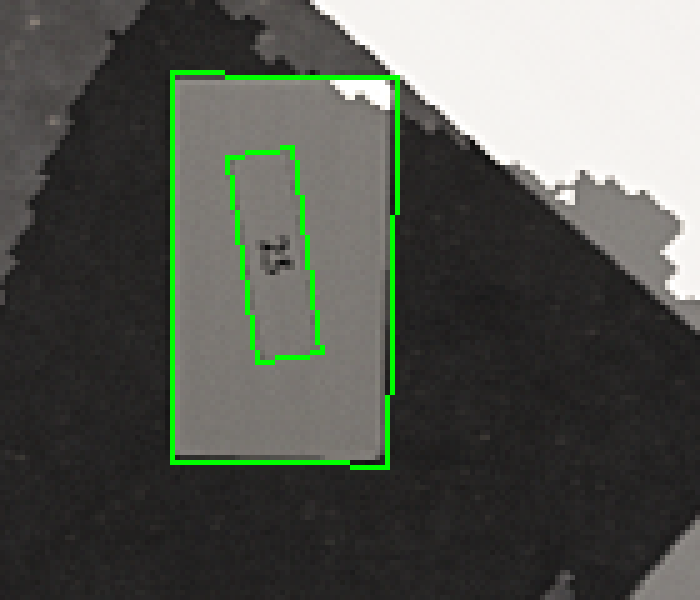

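```bash
python3 - <<'E'
from h import *
go(578.4,65.0,70,46.8)
E
```

```text
t 3.33 pos mm [533.6  22.2 180.8] yaw 38.7 tilt [ 0. -0. -1.] F [ 0.4 -0.4  0.2] w mm 91.8 q [ 0.09  0.37 -0.31  1.85  0.14  0.94 -1.17]
tx 6.17 ty -0.54 tz 11.08  w [ 0.01  0.   -8.1 ]
```

```bash
python3 -m handwheel '[{"tx":2,"ty":-0.2,"tz":2,"wx":0,"wy":0,"wz":-3,"claw":0.6},{"tx":4,"ty":-0.4,"tz":5,"wx":0,"wy":0,"wz":-6,"claw":0.3},{"tx":6.2,"ty":-0.5,"tz":8,"wx":0,"wy":0,"wz":-8.1,"claw":0.22},{"tx":6.2,"ty":-0.5,"tz":10,"wx":0,"wy":0,"wz":-8.1,"claw":0.22},{"tx":6.2,"ty":-0.5,"tz":10,"wx":0,"wy":0,"wz":-8.1,"claw":0.22},{"tx":6.2,"ty":-0.5,"tz":10,"wx":0,"wy":0,"wz":-8.1,"claw":0.22},{"tx":6.2,"ty":-0.5,"tz":10,"wx":0,"wy":0,"wz":-8.1,"claw":0.22},{"tx":6.2,"ty":-0.5,"tz":10,"wx":0,"wy":0,"wz":-8.1,"claw":0.22},{"tx":6.2,"ty":-0.5,"tz":10,"wx":0,"wy":0,"wz":-8.1,"claw":0.22}]' 10; python3 - <<'E'
from h import *
im,d=vision.get_image("wrist");cv2.imwrite("pics/w2.png",im)
go(578.4,65.0,38,46.8)
E
```

```text
clock: 4.08
position: [0.5796, 0.0652, 0.0824]
ee_rot: [2.882, 1.248, 0.004]
force: [0.0, -0.1, 0.2]
width: 0.396
t 4.13 pos mm [579.5  65.2  82.2] yaw 46.82 tilt [ 0.002  0.    -1.   ] F [ 0.7  1.  -0. ] w mm 32.4 q [ 0.01  0.56 -0.3   1.83  0.23  0.78 -1.17]
tx -0.10 ty -0.07 tz 4.42  w [ 0.1  -0.09  0.02]
```

View pics/w2.png

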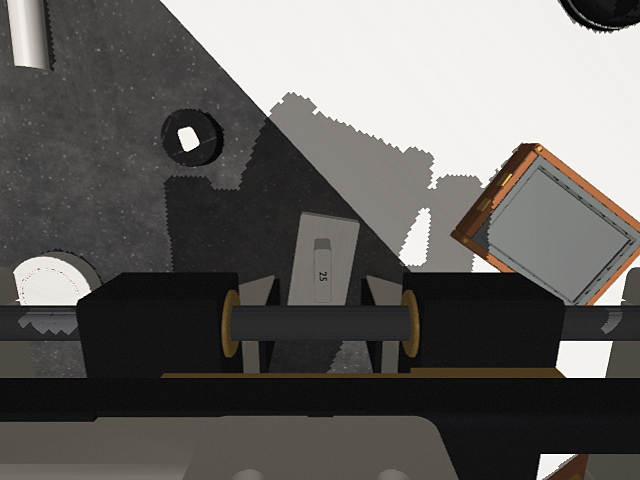

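The gauge block is at column 322, midway between the jaws and parallel to them. Descending.

```bash
python3 -m handwheel '[{"tx":-0.1,"ty":-0.1,"tz":1,"wx":0,"wy":0,"wz":0,"claw":0.22},{"tx":-0.1,"ty":-0.1,"tz":2.5,"wx":0,"wy":0,"wz":0,"claw":0.22},{"tx":-0.1,"ty":-0.1,"tz":3.7,"wx":0,"wy":0,"wz":0,"claw":0.22},{"tx":-0.1,"ty":-0.1,"tz":4.4,"wx":0,"wy":0,"wz":0,"claw":0.22},{"tx":-0.1,"ty":-0.1,"tz":4.4,"wx":0,"wy":0,"wz":0,"claw":0.22},{"tx":-0.1,"ty":-0.1,"tz":4.4,"wx":0,"wy":0,"wz":0,"claw":0.22},{"tx":-0.1,"ty":-0.1,"tz":4.4,"wx":0,"wy":0,"wz":0,"claw":0.22}]' 10; python3 - <<'E'
from h import *
state()
E
```

```text
clock: 4.72
position: [0.5778, 0.0657, 0.037]
ee_rot: [2.882, 1.249, 0.001]
force: [-0.2, 0.7, 1.2]
width: 0.224
t 4.72 pos mm [577.8  65.7  37. ] yaw 46.86 tilt [ 0.  0. -1.] F [-0.2  0.7  1.2] w mm 20.6 q [-0.01  0.62 -0.28  1.86  0.26  0.69 -1.19]
```

```bash
python3 -m handwheel '[{"tx":0,"ty":0,"tz":-0.1,"wx":0,"wy":0,"wz":0,"claw":0.16},{"tx":0,"ty":0,"tz":-0.1,"wx":0,"wy":0,"wz":0,"claw":0.12},{"tx":0,"ty":0,"tz":-0.1,"wx":0,"wy":0,"wz":0,"claw":0.09},{"tx":0,"ty":0,"tz":-0.1,"wx":0,"wy":0,"wz":0,"claw":0.05},{"tx":0,"ty":0,"tz":-0.1,"wx":0,"wy":0,"wz":0,"claw":0.0},{"tx":0,"ty":0,"tz":-0.1,"wx":0,"wy":0,"wz":0,"claw":0},{"tx":0,"ty":0,"tz":-0.1,"wx":0,"wy":0,"wz":0,"claw":0}]' 15; python3 - <<'E'
from h import *
im,d=vision.get_image("wrist");cv2.imwrite("pics/w3.png",im)
state()
E
```

```text
clock: 5.3
position: [0.5779, 0.0655, 0.0382]
ee_rot: [2.882, 1.249, 0.001]
force: [0.3, -0.7, 5.0]
width: 0.098
t 5.35 pos mm [577.9  65.5  38.2] yaw 46.85 tilt [ 0.001  0.    -1.   ] F [ 0.7 -0.3  6.3] w mm 8.6 q [-0.01  0.62 -0.28  1.86  0.26  0.7  -1.19]
```

View pics/w3.png

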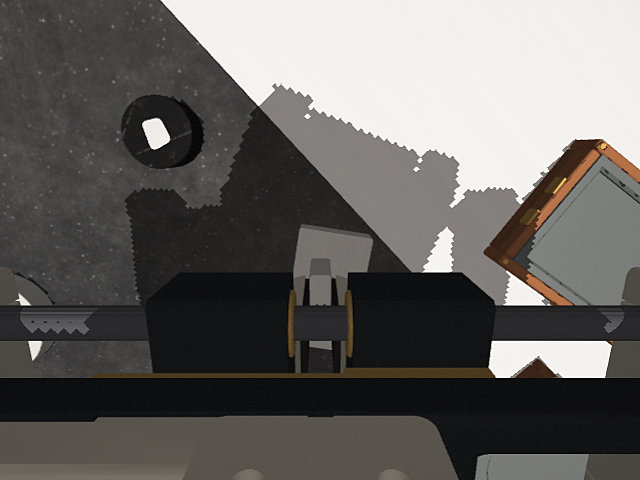

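```bash
python3 -m handwheel '[{"tx":0,"ty":0,"tz":-0.5,"wx":0,"wy":0,"wz":0,"claw":0},{"tx":0,"ty":0,"tz":-2,"wx":0,"wy":0,"wz":0,"claw":0},{"tx":0,"ty":0,"tz":-4.5,"wx":0,"wy":0,"wz":0,"claw":0},{"tx":0,"ty":0,"tz":-7.5,"wx":0,"wy":0,"wz":0,"claw":0},{"tx":0,"ty":0,"tz":-10,"wx":0,"wy":0,"wz":0,"claw":0},{"tx":0,"ty":0,"tz":-11,"wx":0,"wy":0,"wz":0,"claw":0}]' 15; python3 - <<'E'
from h import *
im,d=vision.get_image("wrist");cv2.imwrite("pics/w4.png",im)
go(594,-387,150,86.3)
E
```

```text
clock: 5.85
position: [0.5788, 0.0661, 0.1512]
ee_rot: [2.882, 1.249, 0.006]
force: [0.4, -0.4, -0.9]
width: 0.096
t 5.9 pos mm [579.2  66.1 151.6] yaw 46.86 tilt [ 0.005  0.001 -1.   ] F [0.7 0.4 0.4] w mm 9.0 q [ 0.03  0.48 -0.33  1.77  0.19  0.92 -1.13]
tx -32.05 ty 32.06 tz 0.13  w [  0.26  -0.17 -39.44]
```

View pics/w4.png

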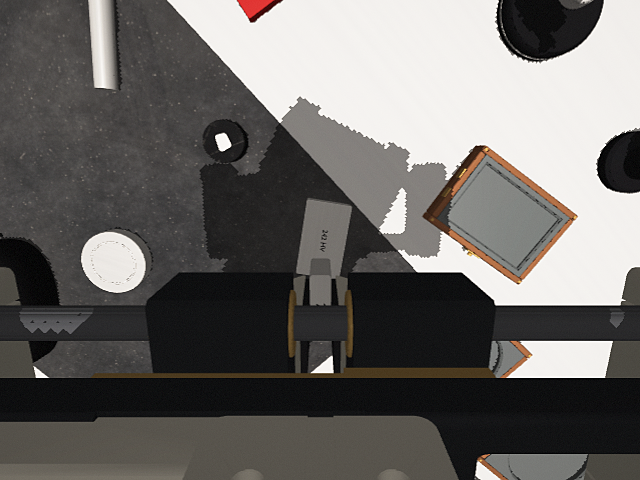

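The gauge block is held between the pads at (320,270), and the block stayed on the mat.

```bash
python3 -m handwheel '[{"tx":-1.5,"ty":1.5,"tz":0,"wx":0,"wy":0,"wz":-2,"claw":0},{"tx":-4,"ty":4,"tz":0,"wx":0,"wy":0,"wz":-5,"claw":0},{"tx":-6.8,"ty":6.8,"tz":0,"wx":0,"wy":0,"wz":-10,"claw":0},{"tx":-9.6,"ty":9.6,"tz":0,"wx":0,"wy":0,"wz":-15,"claw":0},{"tx":-12.4,"ty":12.4,"tz":0,"wx":0,"wy":0,"wz":-20,"claw":0},{"tx":-15.2,"ty":15.2,"tz":0,"wx":0,"wy":0,"wz":-25,"claw":0},{"tx":-18,"ty":18,"tz":0,"wx":0,"wy":0,"wz":-30,"claw":0},{"tx":-20.8,"ty":20.8,"tz":0,"wx":0,"wy":0,"wz":-35,"claw":0},{"tx":-23.6,"ty":23.6,"tz":0,"wx":0,"wy":0,"wz":-39.4,"claw":0},{"tx":-26.4,"ty":26.4,"tz":0,"wx":0,"wy":0,"wz":-39.4,"claw":0},{"tx":-29.2,"ty":29.2,"tz":0,"wx":0,"wy":0,"wz":-39.4,"claw":0},{"tx":-32,"ty":32,"tz":0,"wx":0,"wy":0,"wz":-39.4,"claw":0}]' 15;python3 -m handwheel '[{"tx":0,"ty":0,"tz":0,"wx":0,"wy":0,"wz":0,"claw":0},{"tx":0,"ty":0,"tz":0,"wx":0,"wy":0,"wz":0,"claw":0},{"tx":0,"ty":0,"tz":0,"wx":0,"wy":0,"wz":0,"claw":0},{"tx":0,"ty":0,"tz":0,"wx":0,"wy":0,"wz":0,"claw":0}]' 15; python3 - <<'E'
from h import *
s,M=state()
im,d=vision.get_image("wrist");cv2.imwrite("pics/w5.png",im); cp=campose("wrist",s)
for k in ["gauge_block","gauge_block_box","large_disc_box","small_disc_box"]: measure("wrist",k,Z[k],cp)
state()
E
```

```text
clock: 6.9
position: [0.591, -0.3885, 0.1458]
ee_rot: [-2.291, -2.146, 0.001]
force: [0.4, 0.7, 1.1]
width: 0.102
clock: 7.23
position: [0.5924, -0.3845, 0.1468]
ee_rot: [-2.289, -2.149, -0.001]
force: [-0.3, 0.9, -1.0]
width: 0.098
t 7.23 pos mm [ 592.4 -384.5  146.8] yaw 86.39 tilt [-0.001  0.002 -1.   ] F [-0.3  0.9 -1. ] w mm 9.0 q [ 0.75  0.69 -0.42  1.43  0.29  1.1   0.21]
gauge_block wrist 0.85 [324. 283.] xy [ 589.2 -409.2] size [35.5 15.9] ang 86.4 px 1004
gauge_block_box wrist 0.83 [328. 179.] xy [ 597.2 -338.4] size [64.5 46. ] ang 86.1 px 5419
large_disc_box wrist 0.84 [308.  34.] xy [ 591.6 -243.6] size [97.  51.5] ang 4.3 px 10694
t 7.48 pos mm [ 592.5 -385.7  147.9] yaw 86.34 tilt [ 0.  0. -1.] F [ 0.4 -0.5 -1.1] w mm 9.2 q [ 0.75  0.68 -0.42  1.42  0.29  1.1   0.21]
```

View pics/w5.png

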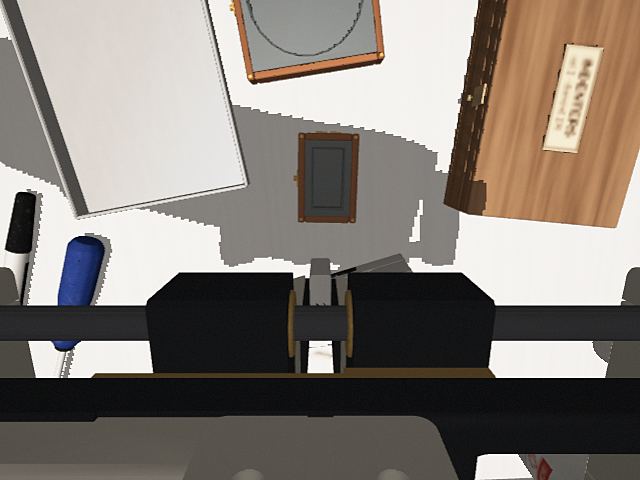

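```bash
python3 - <<'E'
from h import *
s,M=state(); im,d=vision.get_image("wrist"); cp=campose("wrist",s)
def rect(x,y,w,l,a,z,col):
    c,s_=np.cos(np.radians(a)),np.sin(np.radians(a))
    P=[[x+ (u*l/2)*c-(v*w/2)*s_, y+(u*l/2)*s_+(v*w/2)*c, z] for u,v in((-1,-1),(1,-1),(1,1),(-1,1))]
    cv2.polylines(im,[np.round(project(cp,np.array(P)/1000)*80+32).astype(int)],True,col,1,shift=4)
z=(280,120,370,240)
im=cv2.resize(im,None,fx=5,fy=5,interpolation=cv2.INTER_NEAREST)
rect(598.5,-338.4,43,64,86.1,18,(0,255,0)); rect(598.5,-338.4,21,42,86.1,18,(0,0,255))
cv2.imwrite("pics/w5z.png",im[600:1200,1400:1900])
E
```

```text
t 7.48 pos mm [ 592.5 -385.7  147.9] yaw 86.34 tilt [ 0.  0. -1.] F [ 0.4 -0.5 -1.1] w mm 9.2 q [ 0.75  0.68 -0.42  1.42  0.29  1.1   0.21]
```

View pics/w5z.png

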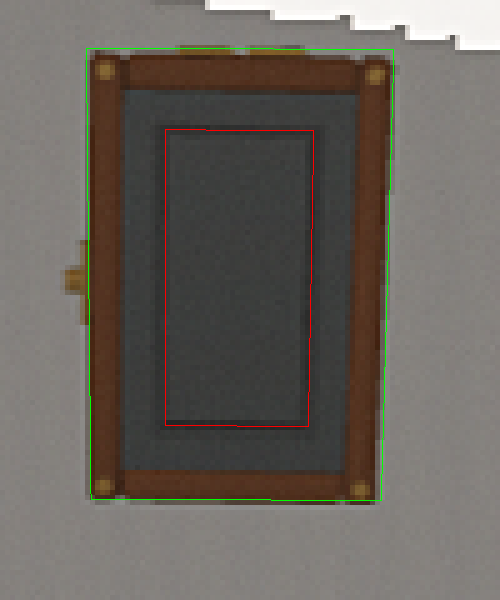

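```bash
python3 - <<'E'
from h import *
im,d=vision.get_image("top"); cp=campose("top"); m,Rm,t=cp
for uv in [(424,150),(428,130),(455,150),(422,170),(487,155),(486,174),(425,168),(248,125),(297,112),(352,135),(385,105)]:
    r=rays(m,uv)[0]; p=t+Rm@(r*d[uv[1],uv[0]]); print(uv,p.round(3))
go(598.5,-338.8,70,86.1)
E
```

```text
(424, 150) [ 0.755 -0.225  0.026]
(428, 130) [ 0.795 -0.234  0.051]
(455, 150) [ 0.741 -0.293  0.051]
(422, 170) [ 0.711 -0.219  0.006]
(487, 155) [ 0.725 -0.369  0.051]
(486, 174) [ 0.694 -0.38   0.001]
(425, 168) [ 0.712 -0.224  0.017]
(248, 125) [0.76  0.173 0.206]
(297, 112) [0.785 0.073 0.2  ]
(352, 135) [ 0.779 -0.047  0.083]
(385, 105) [ 0.829 -0.123  0.124]
t 7.58 pos mm [ 592.4 -386.3  147.9] yaw 86.3 tilt [ 0. -0. -1.] F [ 0.1 -0.1 -1.1] w mm 8.9 q [ 0.75  0.68 -0.42  1.42  0.29  1.1   0.21]
tx 4.78 ty 0.31 tz 7.79  w [0.01 0.01 0.2 ]
```

```bash
python3 -m handwheel '[{"tx":2,"ty":0.1,"tz":1,"wx":0,"wy":0,"wz":0.2,"claw":0},{"tx":4,"ty":0.3,"tz":3,"wx":0,"wy":0,"wz":0.2,"claw":0},{"tx":4.8,"ty":0.3,"tz":6,"wx":0,"wy":0,"wz":0.2,"claw":0},{"tx":4.8,"ty":0.3,"tz":7.8,"wx":0,"wy":0,"wz":0.2,"claw":0},{"tx":4.8,"ty":0.3,"tz":7.8,"wx":0,"wy":0,"wz":0.2,"claw":0},{"tx":4.8,"ty":0.3,"tz":7.8,"wx":0,"wy":0,"wz":0.2,"claw":0},{"tx":4.8,"ty":0.3,"tz":7.8,"wx":0,"wy":0,"wz":0.2,"claw":0}]' 15; python3 - <<'E'
from h import *
im,d=vision.get_image("wrist");cv2.imwrite("pics/w6.png",im)
go(598.5,-338.8,34.7,86.1)
E
```

```text
clock: 8.17
position: [0.599, -0.3399, 0.0711]
ee_rot: [2.296, 2.142, 0.001]
force: [0.5, 0.4, -0.1]
width: 0.101
t 8.22 pos mm [ 599.3 -340.1   71.6] yaw 86.01 tilt [ 0.002 -0.001 -1.   ] F [ 0.   0.5 -0. ] w mm 8.9 q [ 0.68  0.73 -0.4   1.54  0.33  0.93  0.11]
tx 0.13 ty -0.10 tz 3.69  w [ 0.14  0.07 -0.09]
```

View pics/w6.png

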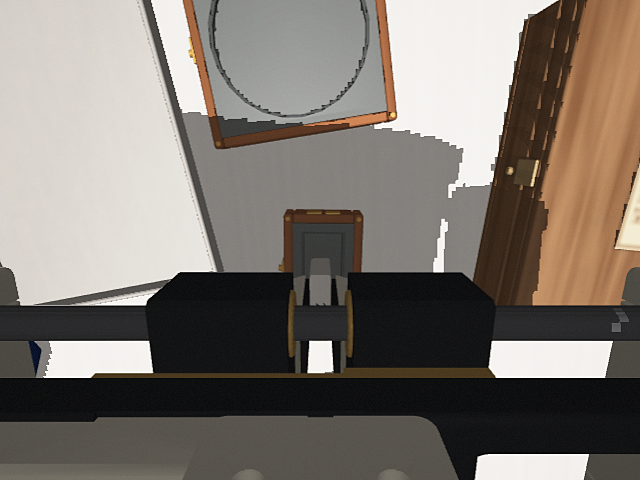

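The gauge block (320,268) is lined up with the pocket (302–342). Lowering.

```bash
python3 -m handwheel '[{"tx":0.1,"ty":-0.1,"tz":1,"wx":0,"wy":0,"wz":0,"claw":0},{"tx":0.1,"ty":-0.1,"tz":2,"wx":0,"wy":0,"wz":0,"claw":0},{"tx":0.1,"ty":-0.1,"tz":2.8,"wx":0,"wy":0,"wz":0,"claw":0},{"tx":0.1,"ty":-0.1,"tz":3.3,"wx":0,"wy":0,"wz":0,"claw":0},{"tx":0.1,"ty":-0.1,"tz":3.5,"wx":0,"wy":0,"wz":0,"claw":0},{"tx":0.1,"ty":-0.1,"tz":3.6,"wx":0,"wy":0,"wz":0,"claw":0},{"tx":0.1,"ty":-0.1,"tz":3.6,"wx":0,"wy":0,"wz":0,"claw":0},{"tx":0.1,"ty":-0.1,"tz":3.6,"wx":0,"wy":0,"wz":0,"claw":0}]' 15; python3 - <<'E'
from h import *
go(598.5,-338.8,33.7,86.1)
E
```

```text
clock: 8.88
position: [0.5971, -0.3379, 0.0338]
ee_rot: [-2.296, -2.143, 0.001]
force: [-2.3, -0.2, 3.7]
width: 0.101
t 8.88 pos mm [ 597.1 -337.9   33.8] yaw 86.06 tilt [-0.001  0.    -1.   ] F [-2.3 -0.2  3.7] w mm 9.3 q [ 0.68  0.77 -0.39  1.57  0.35  0.87  0.09]
tx -0.08 ty 0.14 tz 0.01  w [-0.03 -0.   -0.04]
```

```bash
python3 -m handwheel '[{"tx":0,"ty":0.1,"tz":0.05,"wx":0,"wy":0,"wz":0,"claw":0},{"tx":0,"ty":0.1,"tz":0.05,"wx":0,"wy":0,"wz":0,"claw":0},{"tx":0,"ty":0.1,"tz":0.05,"wx":0,"wy":0,"wz":0,"claw":0}]' 15; python3 -c "
from h import *
state()"
```

```text
clock: 9.13
position: [0.5975, -0.338, 0.0337]
ee_rot: [-2.296, -2.143, 0.002]
force: [-6.2, 2.4, 10.1]
width: 0.101
t 9.13 pos mm [ 597.5 -338.    33.7] yaw 86.05 tilt [-0.002  0.    -1.   ] F [-6.2  2.4 10.1] w mm 9.3 q [ 0.67  0.77 -0.39  1.57  0.35  0.87  0.09]
```

```bash
python3 -m handwheel '[{"tx":0,"ty":0,"tz":0.02,"wx":0,"wy":0,"wz":0,"claw":0.12},{"tx":0,"ty":0,"tz":0,"wx":0,"wy":0,"wz":0,"claw":0.15},{"tx":0,"ty":0,"tz":0,"wx":0,"wy":0,"wz":0,"claw":0.2},{"tx":0,"ty":0,"tz":0,"wx":0,"wy":0,"wz":0,"claw":0.25},{"tx":0,"ty":0,"tz":0,"wx":0,"wy":0,"wz":0,"claw":0.28},{"tx":0,"ty":0,"tz":-0.5,"wx":0,"wy":0,"wz":0,"claw":0.28},{"tx":0,"ty":0,"tz":-2,"wx":0,"wy":0,"wz":0,"claw":0.3},{"tx":0,"ty":0,"tz":-5,"wx":0,"wy":0,"wz":0,"claw":0.4},{"tx":0,"ty":0,"tz":-8,"wx":0,"wy":0,"wz":0,"claw":0.6},{"tx":-2,"ty":0,"tz":-11,"wx":0,"wy":0,"wz":0,"claw":0.8},{"tx":-5,"ty":0,"tz":-11.5,"wx":0,"wy":0,"wz":0,"claw":0.8},{"tx":-5,"ty":0,"tz":-11.5,"wx":0,"wy":0,"wz":0,"claw":0.8}]' 15;python3 -m handwheel '[{"tx":0,"ty":0,"tz":0,"wx":0,"wy":0,"wz":0,"claw":0.8},{"tx":0,"ty":0,"tz":0,"wx":0,"wy":0,"wz":0,"claw":0.8}]' 15; python3 - <<'E'
from h import *
s,M=state()
im,d=vision.get_image("wrist");cv2.imwrite("pics/w7.png",im); cp=campose("wrist",s)
for k,z in [("gauge_block",.033),("gauge_block_box",.018),("large_disc_box",.018),("small_disc_box",.018)]: measure("wrist",k,z,cp)
m,Rm,t=cp
for o in nets.cut_out("gauge_block","wrist")[:1]:
    v,u=np.nonzero(o['region']); P=t+(rays(m,np.c_[u,v])*d[v,u][:,None])@Rm.T; print(np.percentile(P[:,2],[5,25,50,75,95]).round(4))
E
```

```text
clock: 10.13
position: [0.5944, -0.3959, 0.1518]
ee_rot: [2.297, 2.131, -0.004]
force: [-1.2, -1.9, -1.0]
width: 0.609
clock: 10.3
position: [0.5947, -0.3876, 0.148]
ee_rot: [-2.296, -2.143, -0.0]
force: [0.2, 1.2, -0.2]
width: 0.757
t 10.3 pos mm [ 594.7 -387.6  148. ] yaw 86.04 tilt [-0.     0.001 -1.   ] F [ 0.2  1.2 -0.2] w mm 69.6 q [ 0.75  0.69 -0.42  1.41  0.29  1.1   0.21]
gauge_block wrist 0.84 [320. 171.] xy [ 595.3 -335.9] size [29.4  8.3] ang 86.1 px 574
gauge_block_box wrist 0.78 [326. 171.] xy [ 597.2 -338.6] size [64.4 45.8] ang 86.0 px 4841
large_disc_box wrist 0.69 [300.  30.] xy [ 591.3 -245.7] size [98.9 49.7] ang 3.3 px 10210
[0.0315 0.0322 0.0326 0.0331 0.0337]
```

View pics/w7.png

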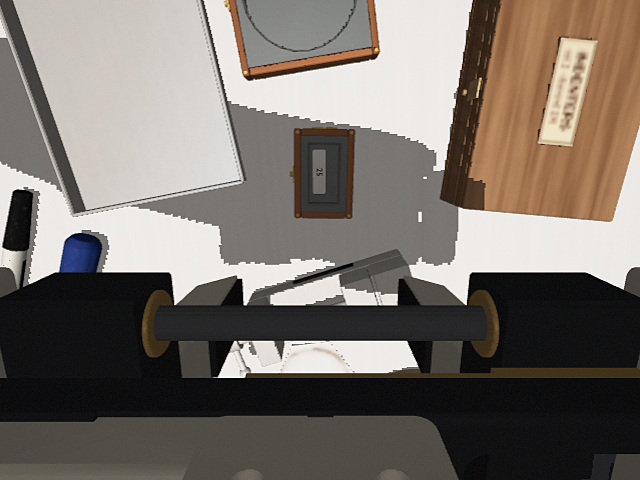

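The gauge block is seated upright: its top reads z≈32.6 mm against 33 expected. Next is the hardness block.

```bash
python3 - <<'E'
from h import *
go(608,23,150,127.8)
E
```

```text
t 10.6 pos mm [ 595.1 -387.   147.9] yaw 86.13 tilt [-0.     0.001 -1.   ] F [-0.  -0.6 -0.4] w mm 73.4 q [ 0.75  0.69 -0.42  1.41  0.29  1.1   0.21]
tx 41.00 ty -1.48 tz -0.19  w [-1.000e-02 -4.000e-02 -4.167e+01]
```

```bash
python3 -m handwheel '[{"tx":2.5,"ty":-0.1,"tz":0,"wx":0,"wy":0,"wz":-3,"claw":1},{"tx":6,"ty":-0.2,"tz":0,"wx":0,"wy":0,"wz":-7,"claw":1},{"tx":9.5,"ty":-0.3,"tz":0,"wx":0,"wy":0,"wz":-12,"claw":1},{"tx":13,"ty":-0.4,"tz":0,"wx":0,"wy":0,"wz":-17,"claw":1},{"tx":16.5,"ty":-0.6,"tz":0,"wx":0,"wy":0,"wz":-22,"claw":1},{"tx":20,"ty":-0.7,"tz":0,"wx":0,"wy":0,"wz":-27,"claw":1},{"tx":23.5,"ty":-0.8,"tz":0,"wx":0,"wy":0,"wz":-32,"claw":1},{"tx":27,"ty":-0.9,"tz":0,"wx":0,"wy":0,"wz":-37,"claw":1},{"tx":30.5,"ty":-1.1,"tz":0,"wx":0,"wy":0,"wz":-41.7,"claw":1},{"tx":34,"ty":-1.2,"tz":0,"wx":0,"wy":0,"wz":-41.7,"claw":1},{"tx":37.5,"ty":-1.4,"tz":0,"wx":0,"wy":0,"wz":-41.7,"claw":1},{"tx":41,"ty":-1.5,"tz":0,"wx":0,"wy":0,"wz":-41.7,"claw":1}]' 30;python3 -m handwheel '[{"tx":0,"ty":0,"tz":0,"wx":0,"wy":0,"wz":0,"claw":1},{"tx":0,"ty":0,"tz":0,"wx":0,"wy":0,"wz":0,"claw":1},{"tx":0,"ty":0,"tz":0,"wx":0,"wy":0,"wz":0,"claw":1},{"tx":0,"ty":0,"tz":0,"wx":0,"wy":0,"wz":0,"claw":1}]' 30; python3 - <<'E'
from h import *
s,M=state()
im,d=vision.get_image("wrist");cv2.imwrite("pics/w8.png",im); cp=campose("wrist",s)
for k,z in [("hardness_block",.0125),("hardness_block_box",.018),("small_disc",.0145)]: measure("wrist",k,z,cp)
go(577,63,60,127.8)
E
```

```text
clock: 11.6
position: [0.6078, 0.024, 0.1483]
ee_rot: [1.383, 2.821, -0.0]
force: [1.5, -0.2, 0.4]
width: 0.996
clock: 11.93
position: [0.6081, 0.0204, 0.148]
ee_rot: [1.386, 2.819, -0.002]
force: [0.6, -1.4, 0.5]
width: 1.0
t 11.93 pos mm [608.1  20.4 148. ] yaw 127.66 tilt [-0.    -0.001 -1.   ] F [ 0.6 -1.4  0.5] w mm 92.0 q [ 0.31  0.58 -0.65  1.68  0.4   1.01  0.18]
hardness_block wrist 0.93 [ 80. 220.] xy [455.2 -80.9] size [65.3 35.6] ang 49.1 px 3872
hardness_block wrist 0.65 [572.  74.] xy [675.5 219.6] size [38.9 60.9] ang 80.3 px 5261
hardness_block wrist 0.57 [326. 168.] xy [576.6  63.3] size [60.5 35.2] ang 37.8 px 4011
hardness_block_box wrist 0.88 [369. 346.] xy [692.9 -36.4] size [81.7 30. ] ang 37.7 px 5141
t 12.13 pos mm [608.2  20.8 148.1] yaw 127.65 tilt [-0. -0. -1.] F [ 0.5 -0.5 -0.3] w mm 92.2 q [ 0.31  0.58 -0.65  1.68  0.4   1.01  0.18]
tx 5.25 ty 0.11 tz 8.81  w [-0.02  0.02 -0.15]
```

View pics/w8.png

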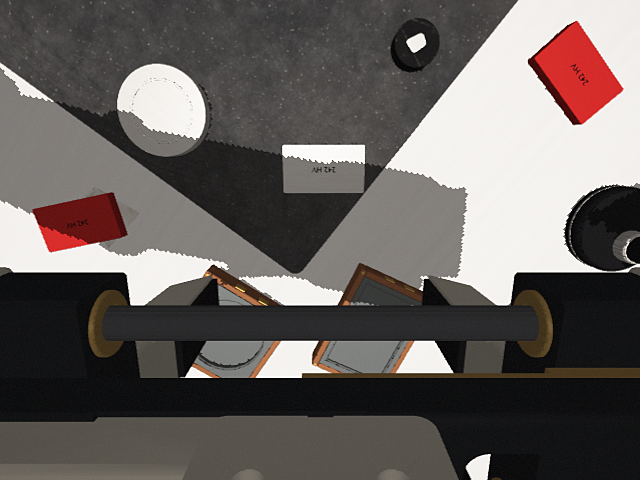

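The steel block is at (323,168), with pose (576.6, 63.2) and yaw 37.8°. It is the grey one; the two red ones stay put.

```bash
python3 -m handwheel '[{"tx":1.5,"ty":0,"tz":1,"wx":0,"wy":0,"wz":0,"claw":1},{"tx":3.5,"ty":0.1,"tz":3,"wx":0,"wy":0,"wz":0,"claw":1},{"tx":5.2,"ty":0.1,"tz":6,"wx":0,"wy":0,"wz":0,"claw":1},{"tx":5.2,"ty":0.1,"tz":9,"wx":0,"wy":0,"wz":0,"claw":1},{"tx":5.2,"ty":0.1,"tz":10.5,"wx":0,"wy":0,"wz":0,"claw":1},{"tx":5.2,"ty":0.1,"tz":10.5,"wx":0,"wy":0,"wz":0,"claw":1},{"tx":5.2,"ty":0.1,"tz":10.5,"wx":0,"wy":0,"wz":0,"claw":1},{"tx":5.2,"ty":0.1,"tz":10.5,"wx":0,"wy":0,"wz":0,"claw":1}]' 30; python3 - <<'E'
from h import *
go(576.6,63.2,21.3,127.8)
E
```

```text
clock: 12.8
position: [0.578, 0.0638, 0.0444]
ee_rot: [1.384, 2.819, 0.002]
force: [0.7, 0.3, 0.6]
width: 0.995
t 12.8 pos mm [578.   63.8  44.4] yaw 127.72 tilt [ 0.002  0.    -1.   ] F [0.7 0.3 0.6] w mm 91.5 q [ 0.2   0.67 -0.58  1.84  0.51  0.78  0.01]
tx 0.04 ty -0.15 tz 2.31  w [ 0.08  0.04 -0.08]
```

```bash
python3 -m handwheel '[{"tx":0,"ty":-0.1,"tz":1,"wx":0,"wy":0,"wz":0,"claw":1},{"tx":0,"ty":-0.1,"tz":2,"wx":0,"wy":0,"wz":0,"claw":1},{"tx":0,"ty":-0.1,"tz":2.2,"wx":0,"wy":0,"wz":0,"claw":0.9},{"tx":0,"ty":-0.1,"tz":2.2,"wx":0,"wy":0,"wz":0,"claw":0.8},{"tx":0,"ty":-0.1,"tz":2.2,"wx":0,"wy":0,"wz":0,"claw":0.75}]' 30; python3 - <<'E'
from h import *
go(576.6,63.2,21.3,127.8)
E
```

```text
clock: 13.22
position: [0.5762, 0.0632, 0.0211]
ee_rot: [-1.383, -2.82, 0.0]
force: [0.8, 0.6, -0.0]
width: 0.833
t 13.22 pos mm [576.2  63.2  21.1] yaw 127.76 tilt [-0. -0. -1.] F [ 0.8  0.6 -0. ] w mm 76.6 q [ 0.18  0.7  -0.56  1.85  0.53  0.74 -0.02]
tx -0.03 ty 0.03 tz -0.02  w [-0.02 -0.01 -0.04]
```

```bash
python3 -m handwheel '[{"tx":0,"ty":0,"tz":0,"wx":0,"wy":0,"wz":0,"claw":0.7},{"tx":0,"ty":0,"tz":0,"wx":0,"wy":0,"wz":0,"claw":0.67},{"tx":0,"ty":0,"tz":0,"wx":0,"wy":0,"wz":0,"claw":0.63},{"tx":0,"ty":0,"tz":0,"wx":0,"wy":0,"wz":0,"claw":0.5},{"tx":0,"ty":0,"tz":0,"wx":0,"wy":0,"wz":0,"claw":0.4},{"tx":0,"ty":0,"tz":0,"wx":0,"wy":0,"wz":0,"claw":0.4},{"tx":0,"ty":0,"tz":0,"wx":0,"wy":0,"wz":0,"claw":0.4}]' 30; python3 -c "
from h import *
state()"
```

```text
clock: 13.8
position: [0.5766, 0.0634, 0.0215]
ee_rot: [1.383, 2.82, 0.001]
force: [0.1, 1.5, 2.9]
width: 0.645
t 13.8 pos mm [576.6  63.4  21.5] yaw 127.76 tilt [ 0.001  0.    -1.   ] F [0.1 1.5 2.9] w mm 59.3 q [ 0.18  0.7  -0.56  1.85  0.53  0.74 -0.02]
```

```bash
cat >> h.py <<'E'
def rect(im,cp,x,y,w,l,a,z,col,f=5):
    """l along angle a; mm"""
    c,s_=np.cos(np.radians(a)),np.sin(np.radians(a))
    P=[[x+ (u*l/2)*c-(v*w/2)*s_, y+(u*l/2)*s_+(v*w/2)*c, z] for u,v in((-1,-1),(1,-1),(1,1),(-1,1))]
    cv2.polylines(im,[np.round(project(cp,np.array(P)/1000)*16*f+8*f-8).astype(int)],True,col,1,shift=4)
def circ(im,cp,x,y,dia,z,col,f=5):
    t=np.linspace(0,2*np.pi,60); P=np.c_[x+dia/2*np.cos(t),y+dia/2*np.sin(t),0*t+z]/1000
    cv2.polylines(im,[np.round(project(cp,P)*16*f+8*f-8).astype(int)],True,col,1,shift=4)
E
python3 - <<'E'
from h import *
im=cv2.imread("pics/w1.png"); f=5
im=cv2.resize(im,None,fx=f,fy=f,interpolation=cv2.INTER_NEAREST)
a=np.radians(39.04);Rm=np.array([[np.cos(a),np.sin(a),0],[np.sin(a),-np.cos(a),0],[0,0,-1]])
s={'position':np.array([.5342,.0257,.1807]),'ee_rot':R.from_matrix(Rm).as_rotvec()}
cp=campose("wrist",s)
rect(im,cp,576.6,63.2,35,60,37.8,12.5,(0,255,0))
for x,y in [(686,-14.5)]:
  rect(im,cp,x,y,67,92,102.5,18,(0,255,0)); rect(im,cp,x,y,47,72,102.5,18,(0,0,255))
circ(im,cp,595,-86,60,18,(0,0,255)); rect(im,cp,595,-86,80,80,4,18,(0,255,0))
cv2.imwrite("pics/w1o.png",cv2.resize(im[30*f:310*f,280*f:580*f],None,fx=.5,fy=.5,interpolation=cv2.INTER_AREA))
E
```

```text
(no output)
```

View pics/w1o.png

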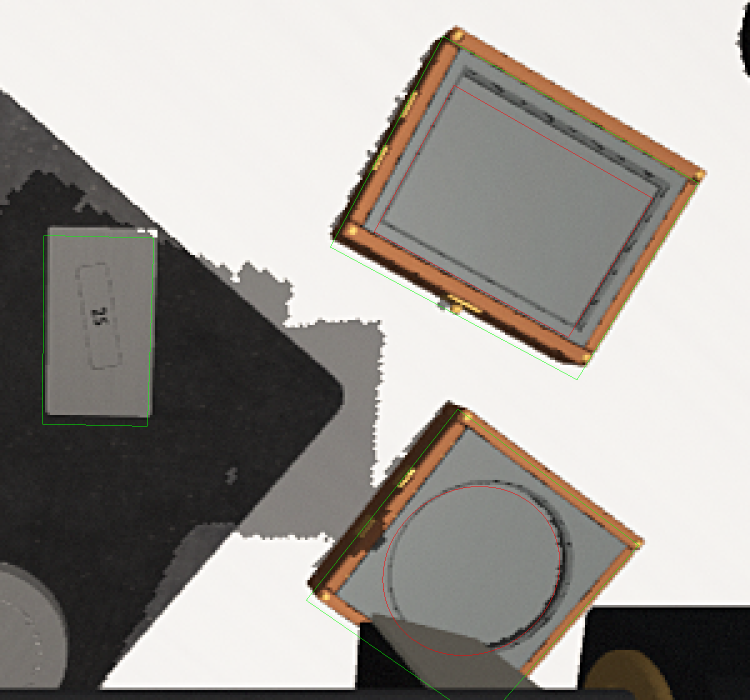

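```bash
python3 -m handwheel '[{"tx":0,"ty":0,"tz":-0.5,"wx":0,"wy":0,"wz":0,"claw":0.4},{"tx":0,"ty":0,"tz":-2,"wx":0,"wy":0,"wz":0,"claw":0.4},{"tx":0,"ty":0,"tz":-4,"wx":0,"wy":0,"wz":-4,"claw":0.4},{"tx":0,"ty":0,"tz":-6,"wx":0,"wy":0,"wz":-10,"claw":0.4},{"tx":0,"ty":0,"tz":-6.5,"wx":0,"wy":0,"wz":-16,"claw":0.4},{"tx":0,"ty":0,"tz":-6.5,"wx":0,"wy":0,"wz":-22,"claw":0.4},{"tx":0,"ty":0,"tz":-6.5,"wx":0,"wy":0,"wz":-28,"claw":0.4},{"tx":0,"ty":0,"tz":-6.5,"wx":0,"wy":0,"wz":-34,"claw":0.4},{"tx":0,"ty":0,"tz":-6.5,"wx":0,"wy":0,"wz":-40,"claw":0.4},{"tx":0,"ty":0,"tz":-6.5,"wx":0,"wy":0,"wz":-46,"claw":0.4},{"tx":0,"ty":0,"tz":-6.5,"wx":0,"wy":0,"wz":-52,"claw":0.4},{"tx":0,"ty":0,"tz":-6.5,"wx":0,"wy":0,"wz":-58,"claw":0.4}]' 30; python3 - <<'E'
from h import *
im,d=vision.get_image("wrist");cv2.imwrite("pics/w9.png",im)
go(688.8,-16.4,75,192.5)
E
```

```text
clock: 14.8
position: [0.5758, 0.0627, 0.0861]
ee_rot: [0.166, -3.136, 0.001]
force: [0.0, -0.4, -1.6]
width: 0.646
t 14.85 pos mm [575.8  62.5  85.9] yaw -173.53 tilt [-0.001 -0.001 -1.   ] F [ 0.4 -1.2 -2.6] w mm 59.7 q [ 0.38  0.7  -0.87  1.8   0.65  0.96  0.91]
tx -10.34 ty -9.11 tz 1.08  w [-0.04 -0.08 -6.03]
```

View pics/w9.png

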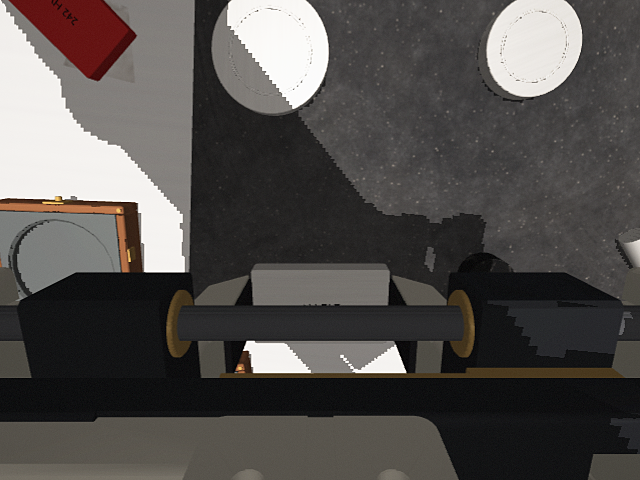

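The block is held level between the jaws (252–388, row 270). Moving to its box.

```bash
python3 -m handwheel '[{"tx":-1.5,"ty":-1.3,"tz":0,"wx":0,"wy":0,"wz":-3,"claw":0.4},{"tx":-4,"ty":-3.5,"tz":0,"wx":0,"wy":0,"wz":-6,"claw":0.4},{"tx":-6,"ty":-5.3,"tz":0,"wx":0,"wy":0,"wz":-6,"claw":0.4},{"tx":-8,"ty":-7,"tz":0.5,"wx":0,"wy":0,"wz":-6,"claw":0.4},{"tx":-9.5,"ty":-8.3,"tz":1,"wx":0,"wy":0,"wz":-6,"claw":0.4},{"tx":-10.3,"ty":-9.1,"tz":1,"wx":0,"wy":0,"wz":-6,"claw":0.4},{"tx":-10.3,"ty":-9.1,"tz":1,"wx":0,"wy":0,"wz":-6,"claw":0.4},{"tx":-10.3,"ty":-9.1,"tz":1,"wx":0,"wy":0,"wz":-6,"claw":0.4},{"tx":-10.3,"ty":-9.1,"tz":1,"wx":0,"wy":0,"wz":-6,"claw":0.4}]' 30; python3 - <<'E'
from h import *
s,M=state();im,d=vision.get_image("wrist");cp=campose("wrist",s)
cv2.imwrite("pics/w10.png",im)
im2,d2=vision.get_image("scene");cv2.imwrite("pics/s10.png",cv2.resize(im2[150:300,220:420],None,fx=3,fy=3))
go(688.8,-16.4,75,192.5)
E
```

```text
clock: 15.6
position: [0.6869, -0.0158, 0.0763]
ee_rot: [0.322, -3.124, -0.001]
force: [-0.7, 0.8, -1.8]
width: 0.645
t 15.6 pos mm [686.9 -15.8  76.3] yaw -168.22 tilt [-0.001  0.001 -1.   ] F [-0.7  0.8 -1.8] w mm 59.4 q [ 0.43  0.85 -0.85  1.52  0.69  1.09  1.2 ]
t 15.7 pos mm [687.1 -15.7  76.6] yaw -168.16 tilt [-0.  0. -1.] F [ 0.5 -0.5 -1.5] w mm 59.6 q [ 0.43  0.85 -0.85  1.52  0.69  1.09  1.2 ]
tx -0.16 ty -0.10 tz 0.16  w [ 0.01 -0.01 -0.66]
```

View pics/w10.png

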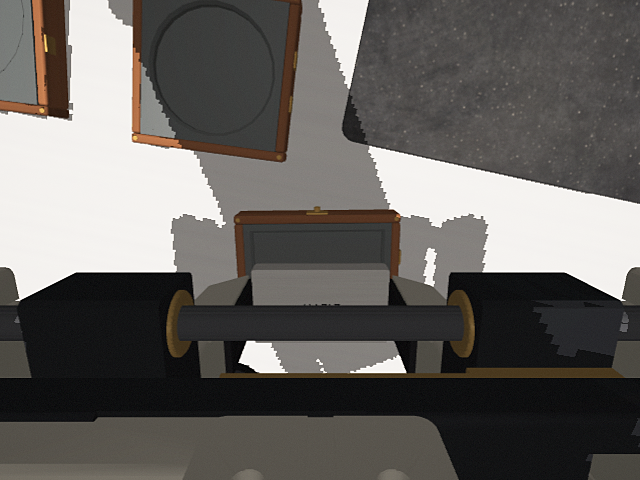

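View pics/s10.png

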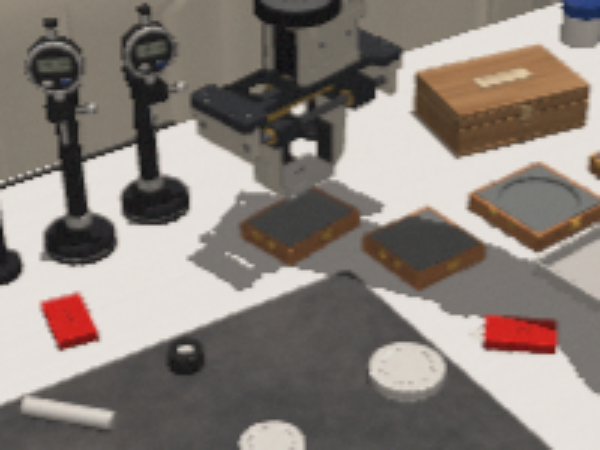

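```bash
python3 - <<'E'
from h import *
s,M=state();cp=campose("wrist",s)
im=cv2.resize(cv2.imread("pics/w10.png"),None,fx=5,fy=5,interpolation=cv2.INTER_NEAREST)
for x,y,a,c in [(688.8,-16.4,102.5,(0,255,0))]:
  rect(im,cp,x,y,67,92,a,18,c);rect(im,cp,x,y,47,72,a,18,(0,0,255))
cv2.imwrite("pics/w10o.png",cv2.resize(im[190*5:300*5,220*5:420*5],None,fx=.8,fy=.8))
E
```

```text
t 15.7 pos mm [687.1 -15.7  76.6] yaw -168.16 tilt [-0.  0. -1.] F [ 0.5 -0.5 -1.5] w mm 59.6 q [ 0.43  0.85 -0.85  1.52  0.69  1.09  1.2 ]
```

View pics/w10o.png

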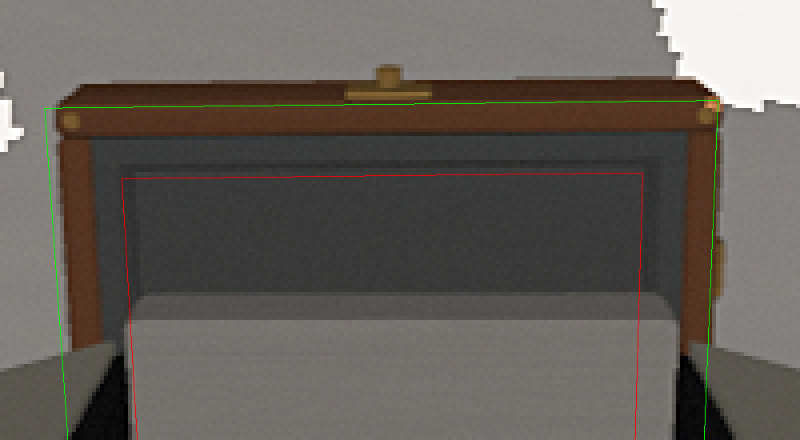

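```bash
python3 - <<'E'
from h import *
s,M=state();cp=campose("wrist",s)
for uv,z in [((252,270),.0676),((389,270),.0676),((253.5,263.7),.0576),((386,263.7),.0576)]:
    p=onplane(cp,uv,z)[0]; print(uv,np.round(M.T@(p-s['position'])*1000,1))
# pocket front edge & outer front edge, sides
for uv in [(250.5,232),(382.5,231),(236,217),(399,215.5)]:
    p=onplane(cp,uv,.018)[0]; print(uv,np.round(M.T@(p-s['position'])*1000,1))
E
```

```text
t 15.7 pos mm [687.1 -15.7  76.6] yaw -168.16 tilt [-0.  0. -1.] F [ 0.5 -0.5 -1.5] w mm 59.6 q [ 0.43  0.85 -0.85  1.52  0.69  1.09  1.2 ]
(252, 270) [ 17.1 -27.7   9. ]
(389, 270) [17.1 30.9  9. ]
(253.5, 263.7) [ 16.8 -28.8  19. ]
(386, 263.7) [16.8 31.4 19. ]
(250.5, 232) [ 22.7 -37.   58.6]
(382.5, 231) [23.3 35.9 58.6]
(236, 217) [ 31.1 -44.5  58.6]
(399, 215.5) [32.  44.6 58.6]
```

```bash
python3 - <<'E'
from h import *
print(vision.camera_model("wrist")['hand_eye'].round(4))
s,M=state();cp=campose("wrist",s); print(np.round(M.T@(cp[2]-s['position'])*1000,2), np.round(M.T@cp[1],4))
r=rays(cp[0],(252,270)); print(r)
E
```

```text
[[ 2.000e-04 -9.695e-01 -2.453e-01  6.740e-02]
 [ 1.000e+00  0.000e+00  9.000e-04  1.300e-03]
 [-8.000e-04 -2.453e-01  9.695e-01 -1.436e-01]
 [ 0.000e+00  0.000e+00  0.000e+00  1.000e+00]]
t 15.7 pos mm [687.1 -15.7  76.6] yaw -168.16 tilt [-0.  0. -1.] F [ 0.5 -0.5 -1.5] w mm 59.6 q [ 0.43  0.85 -0.85  1.52  0.69  1.09  1.2 ]
[  67.41    1.27 -143.56] [[ 2.000e-04 -9.695e-01 -2.453e-01]
 [ 1.000e+00  0.000e+00  9.000e-04]
 [-8.000e-04 -2.453e-01  9.695e-01]]
[[-0.18162928  0.07105866  1.        ]]
```

```bash
for i in 1 2 3; do python3 - <<'E'
from h import *
for i in range(2): print((vision.camera_model("wrist")['hand_eye'][:3,3]*1000).round(2), vision.camera_model("top")['xyz'].round(4))
E
done
```

```text
[  67.41    1.27 -143.56] [0.3553 0.0592 1.0475]
[  67.41    1.27 -143.56] [0.3553 0.0592 1.0475]
[  67.41    1.27 -143.56] [0.3553 0.0592 1.0475]
[  67.41    1.27 -143.56] [0.3553 0.0592 1.0475]
[  67.41    1.27 -143.56] [0.3553 0.0592 1.0475]
[  67.41    1.27 -143.56] [0.3553 0.0592 1.0475]
```

```bash
python3 -m handwheel '[{"tx":-0.1,"ty":-0.2,"tz":0,"wx":0,"wy":0,"wz":-0.6,"claw":0.4},{"tx":-0.1,"ty":-0.2,"tz":1,"wx":0,"wy":0,"wz":-0.6,"claw":0.4},{"tx":-0.1,"ty":-0.2,"tz":2,"wx":0,"wy":0,"wz":-0.6,"claw":0.4},{"tx":-0.1,"ty":-0.2,"tz":2.9,"wx":0,"wy":0,"wz":-0.6,"claw":0.4},{"tx":-0.1,"ty":-0.2,"tz":3.3,"wx":0,"wy":0,"wz":-0.6,"claw":0.4},{"tx":-0.1,"ty":-0.2,"tz":3.5,"wx":0,"wy":0,"wz":-0.6,"claw":0.4},{"tx":-0.1,"ty":-0.2,"tz":3.5,"wx":0,"wy":0,"wz":-0.6,"claw":0.4},{"tx":-0.1,"ty":-0.2,"tz":3.5,"wx":0,"wy":0,"wz":-0.6,"claw":0.4},{"tx":-0.1,"ty":-0.2,"tz":3.5,"wx":0,"wy":0,"wz":-0.6,"claw":0.4}]' 30; python3 - <<'E'
from h import *
s,M=state();im,d=vision.get_image("wrist");cp=campose("wrist",s)
cv2.imwrite("pics/w11.png",cv2.resize(im[190:300,220:420],None,fx=4,fy=4))
E
```

```text
clock: 16.45
position: [0.6896, -0.0185, 0.0416]
ee_rot: [-0.338, 3.123, 0.0]
force: [-0.1, -0.5, -2.9]
width: 0.649
t 16.45 pos mm [689.6 -18.5  41.6] yaw -167.64 tilt [ 0.001  0.    -1.   ] F [-0.1 -0.5 -2.9] w mm 59.7 q [ 0.43  0.89 -0.83  1.53  0.73  1.04  1.19]
```

View pics/w11.png

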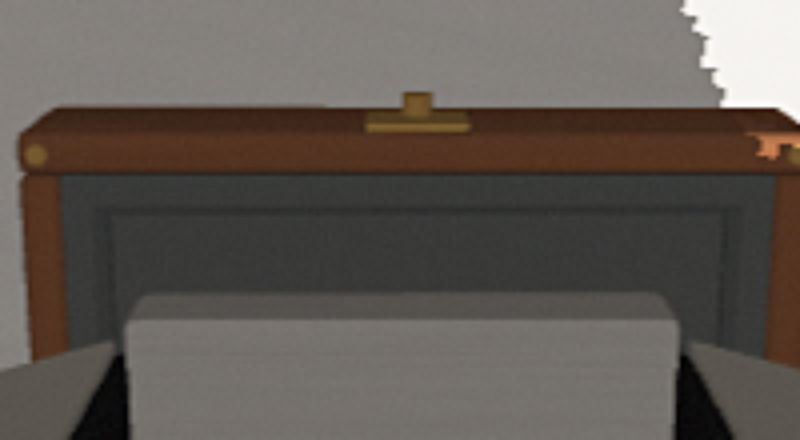

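```bash
python3 - <<'E'
from h import *
s,M=state();cp=campose("wrist",s)
for uv,z in [((253.5,263.7),s['position'][2]-.019),((386,263.7),s['position'][2]-.019),((246,242),.018),((402,242),.018),((225,223),.018),((420,223),.018)]:
    p=onplane(cp,uv,z)[0]; print(uv,np.round(M.T@(p-s['position'])*1000,1))
E
```

```text
t 16.5 pos mm [689.6 -18.6  41.7] yaw -167.64 tilt [ 0.001  0.    -1.   ] F [-0.6  0.8 -1.9] w mm 59.3 q [ 0.43  0.89 -0.83  1.53  0.73  1.04  1.19]
(253.5, 263.7) [ 16.8 -28.8  19. ]
(386, 263.7) [16.8 31.4 19. ]
(246, 242) [ 25.7 -32.6  23.7]
(402, 242) [25.7 39.2 23.7]
(225, 223) [ 34.6 -41.7  23.7]
(420, 223) [34.6 46.9 23.7]
```

```bash
python3 -m handwheel '[{"tx":0.2,"ty":0.2,"tz":0,"wx":0,"wy":0,"wz":0,"claw":0.4},{"tx":0.2,"ty":0.2,"tz":0.2,"wx":0,"wy":0,"wz":0,"claw":0.4},{"tx":0.2,"ty":0.2,"tz":0.5,"wx":0,"wy":0,"wz":0,"claw":0.4},{"tx":0.2,"ty":0.2,"tz":0.7,"wx":0,"wy":0,"wz":0,"claw":0.4},{"tx":0.2,"ty":0.2,"tz":0.75,"wx":0,"wy":0,"wz":0,"claw":0.4},{"tx":0.2,"ty":0.2,"tz":0.75,"wx":0,"wy":0,"wz":0,"claw":0.4},{"tx":0.2,"ty":0.2,"tz":0.75,"wx":0,"wy":0,"wz":0,"claw":0.4}]' 30; python3 - <<'E'
from h import *
s,M=state();im,d=vision.get_image("wrist")
cv2.imwrite("pics/w12.png",cv2.resize(im[190:300,220:420],None,fx=4,fy=4))
E
```

```text
clock: 17.08
position: [0.6868, -0.0172, 0.0341]
ee_rot: [0.338, -3.123, 0.0]
force: [-2.9, -1.2, 5.2]
width: 0.646
t 17.08 pos mm [686.8 -17.2  34.1] yaw -167.64 tilt [-0. -0. -1.] F [-2.9 -1.2  5.2] w mm 59.4 q [ 0.42  0.9  -0.82  1.54  0.73  1.03  1.18]
```

View pics/w12.png

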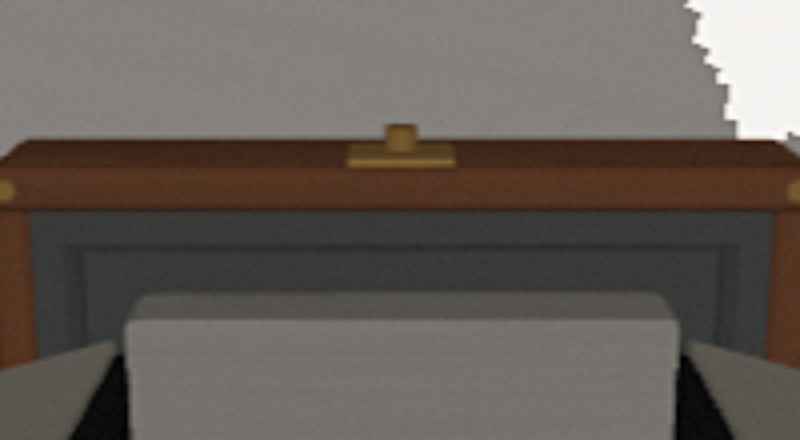

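The block is centred in the pocket (column 402 for both) and touching the floor at the expected height. Releasing.

```bash
python3 -m handwheel '[{"tx":0,"ty":0,"tz":0,"wx":0,"wy":0,"wz":0,"claw":0.66},{"tx":0,"ty":0,"tz":0,"wx":0,"wy":0,"wz":0,"claw":0.7},{"tx":0,"ty":0,"tz":0,"wx":0,"wy":0,"wz":0,"claw":0.75},{"tx":0,"ty":0,"tz":0,"wx":0,"wy":0,"wz":0,"claw":0.8},{"tx":0,"ty":0,"tz":0,"wx":0,"wy":0,"wz":0,"claw":0.85},{"tx":0,"ty":0,"tz":-1,"wx":0,"wy":0,"wz":0,"claw":0.85},{"tx":0,"ty":0,"tz":-3,"wx":0,"wy":0,"wz":0,"claw":0.9},{"tx":0,"ty":0,"tz":-6,"wx":0,"wy":0,"wz":0,"claw":1},{"tx":0,"ty":0,"tz":-9,"wx":0,"wy":0,"wz":0,"claw":1},{"tx":0,"ty":0,"tz":-11,"wx":0,"wy":0,"wz":0,"claw":1}]' 30; python3 - <<'E'
from h import *
im,d=vision.get_image("top"); cv2.imwrite("pics/t12.png",cv2.resize(im[150:310,240:500],None,fx=3,fy=3))
go(490,80,150,150)
E
```

```text
clock: 17.97
position: [0.6877, -0.0165, 0.1475]
ee_rot: [-0.338, 3.12, 0.001]
force: [-0.2, 0.1, 0.5]
width: 0.995
t 18.02 pos mm [689.3 -15.9 151.2] yaw -167.63 tilt [ 0.008  0.001 -1.   ] F [1.5 0.7 3.3] w mm 91.6 q [ 0.45  0.78 -0.9   1.46  0.63  1.2   1.26]
tx 17.41 ty 13.64 tz -0.01  w [ 0.14  0.42 42.37]
```

View pics/t12.png

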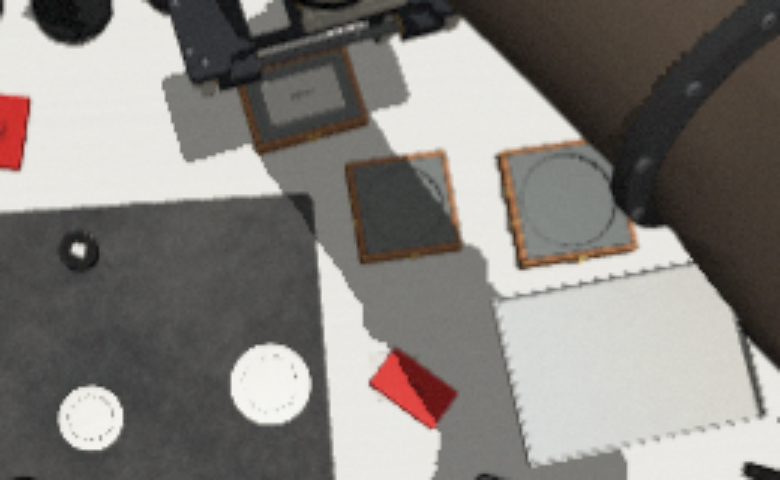

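```bash
python3 - <<'E'
from h import *
go(464,-23,150,90,half=False)
E
```

```text
t 18.02 pos mm [689.3 -15.9 151.2] yaw -167.63 tilt [ 0.008  0.001 -1.   ] F [1.5 0.7 3.3] w mm 91.6 q [ 0.45  0.78 -0.9   1.46  0.63  1.2   1.26]
tx 22.16 ty 4.14 tz -0.05  w [  0.38   0.33 102.37]
```

```bash
python3 -m handwheel '[{"tx":2,"ty":0.4,"tz":0,"wx":0,"wy":0,"wz":0,"claw":1},{"tx":5,"ty":1,"tz":0,"wx":0,"wy":0,"wz":5,"claw":1},{"tx":8,"ty":1.5,"tz":0,"wx":0,"wy":0,"wz":12,"claw":1},{"tx":11,"ty":2,"tz":0,"wx":0,"wy":0,"wz":19,"claw":1},{"tx":14,"ty":2.6,"tz":0,"wx":0,"wy":0,"wz":26,"claw":1},{"tx":17,"ty":3.2,"tz":0,"wx":0,"wy":0,"wz":33,"claw":1},{"tx":19.5,"ty":3.7,"tz":0,"wx":0,"wy":0,"wz":40,"claw":1},{"tx":22.1,"ty":4.1,"tz":0,"wx":0,"wy":0,"wz":47,"claw":1},{"tx":22.1,"ty":4.1,"tz":0,"wx":0,"wy":0,"wz":54,"claw":1},{"tx":22.1,"ty":4.1,"tz":0,"wx":0,"wy":0,"wz":61,"claw":1},{"tx":22.1,"ty":4.1,"tz":0,"wx":0,"wy":0,"wz":68,"claw":1},{"tx":22.1,"ty":4.1,"tz":0,"wx":0,"wy":0,"wz":75,"claw":1}]' 30; python3 -m handwheel '[{"tx":0,"ty":0,"tz":0,"wx":0,"wy":0,"wz":7,"claw":1},{"tx":0,"ty":0,"tz":0,"wx":0,"wy":0,"wz":14,"claw":1},{"tx":0,"ty":0,"tz":0,"wx":0,"wy":0,"wz":21,"claw":1},{"tx":0,"ty":0,"tz":0,"wx":0,"wy":0,"wz":27.4,"claw":1},{"tx":0,"ty":0,"tz":0,"wx":0,"wy":0,"wz":27.4,"claw":1},{"tx":0,"ty":0,"tz":0,"wx":0,"wy":0,"wz":27.4,"claw":1},{"tx":0,"ty":0,"tz":0,"wx":0,"wy":0,"wz":27.4,"claw":1},{"tx":0,"ty":0,"tz":0,"wx":0,"wy":0,"wz":27.4,"claw":1}]' 30; python3 - <<'E'
from h import *
s,M=state()
im,d=vision.get_image("wrist");cv2.imwrite("pics/w13.png",im); cp=campose("wrist",s)
for k,z in [("large_disc",.0145),("small_disc",.0145)]: measure("wrist",k,z,cp)
print(vision.camera_model("wrist")['hand_eye'][:3,3])
E
```

```text
clock: 19.02
position: [0.4623, -0.0243, 0.1444]
ee_rot: [1.64, 2.678, 0.0]
force: [0.0, -1.5, -0.1]
width: 1.001
clock: 19.68
position: [0.4623, -0.0244, 0.1438]
ee_rot: [2.219, 2.224, 0.0]
force: [0.9, -0.3, 0.6]
width: 1.001
t 19.68 pos mm [462.3 -24.4 143.8] yaw 90.12 tilt [ 0.  0. -1.] F [ 0.9 -0.3  0.6] w mm 92.1 q [ 0.41  0.36 -0.59  2.04  0.27  0.82 -0.33]
large_disc wrist 0.74 [324. 173.] xy [462.5  25.2] size [61.1 60.7] ang 0.1 px 5881
[ 0.06629082 -0.00217702 -0.14356019]
```

View pics/w13.png

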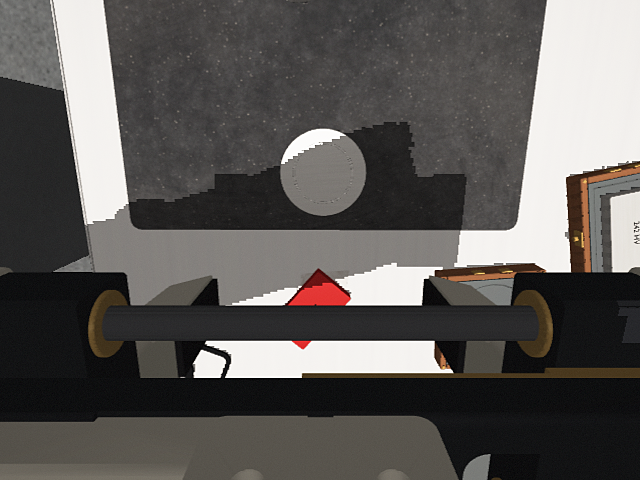

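The large disc is at (323,172) and fits 61 mm across at (463, 25.5).

```bash
python3 -m handwheel '[{"tx":1.5,"ty":0,"tz":1,"wx":0,"wy":0,"wz":0,"claw":1},{"tx":3.5,"ty":0.1,"tz":3,"wx":0,"wy":0,"wz":0,"claw":1},{"tx":5,"ty":0.1,"tz":6,"wx":0,"wy":0,"wz":0,"claw":1},{"tx":5,"ty":0.1,"tz":9,"wx":0,"wy":0,"wz":0,"claw":1},{"tx":5,"ty":0.1,"tz":10,"wx":0,"wy":0,"wz":0,"claw":1},{"tx":5,"ty":0.1,"tz":10,"wx":0,"wy":0,"wz":0,"claw":1},{"tx":5,"ty":0.1,"tz":10,"wx":0,"wy":0,"wz":0,"claw":1},{"tx":5,"ty":0.1,"tz":10,"wx":0,"wy":0,"wz":0,"claw":1}]' 40; python3 - <<'E'
from h import *
go(463,25.5,22.5,90)
im,d=vision.get_image("wrist");cv2.imwrite("pics/w14.png",im)
E
```

```text
clock: 20.5
position: [0.4642, 0.0252, 0.0449]
ee_rot: [2.222, 2.219, 0.002]
force: [0.3, 1.5, 0.5]
width: 0.999
t 20.5 pos mm [464.2  25.2  44.9] yaw 89.92 tilt [ 0.002 -0.    -1.   ] F [0.3 1.5 0.5] w mm 91.9 q [ 0.21  0.51 -0.5   2.13  0.43  0.6  -0.6 ]
tx 0.03 ty -0.12 tz 2.24  w [ 0.09  0.01 -0.08]
```

View pics/w14.png

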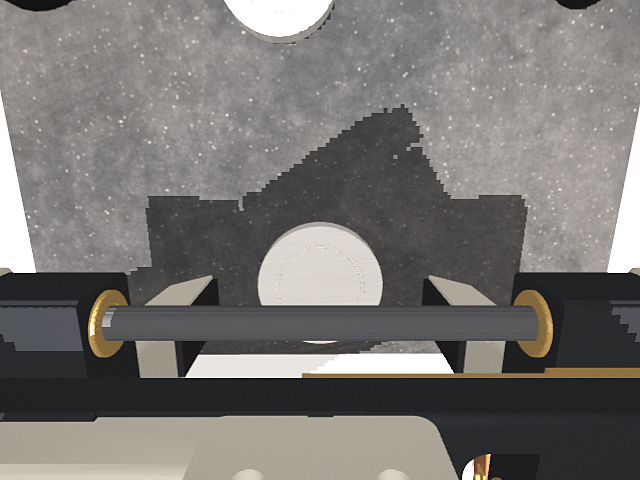

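```bash
python3 -m handwheel '[{"tx":0,"ty":-0.1,"tz":1,"wx":0,"wy":0,"wz":0,"claw":1},{"tx":0,"ty":-0.1,"tz":2,"wx":0,"wy":0,"wz":0,"claw":0.95},{"tx":0,"ty":-0.1,"tz":2.2,"wx":0,"wy":0,"wz":0,"claw":0.9},{"tx":0,"ty":-0.1,"tz":2.2,"wx":0,"wy":0,"wz":0,"claw":0.8},{"tx":0,"ty":-0.1,"tz":2.2,"wx":0,"wy":0,"wz":0,"claw":0.75},{"tx":0,"ty":-0.1,"tz":2.2,"wx":0,"wy":0,"wz":0,"claw":0.75}]' 40; python3 - <<'E'
from h import *
go(463.5,26,22.5,90)
E
```

```text
clock: 21.05
position: [0.4624, 0.0257, 0.0218]
ee_rot: [-2.222, -2.221, -0.0]
force: [-0.4, 0.7, 0.2]
width: 0.761
t 21.05 pos mm [462.4  25.7  21.8] yaw 89.98 tilt [ 0.  0. -1.] F [-0.4  0.7  0.2] w mm 70.1 q [ 0.19  0.55 -0.47  2.15  0.47  0.55 -0.63]
tx 0.03 ty 0.11 tz -0.07  w [ 0.   -0.   -0.02]
```

```bash
python3 -m handwheel '[{"tx":0,"ty":0.1,"tz":-0.07,"wx":0,"wy":0,"wz":0,"claw":0.74},{"tx":0,"ty":0.1,"tz":-0.07,"wx":0,"wy":0,"wz":0,"claw":0.7},{"tx":0,"ty":0.1,"tz":-0.07,"wx":0,"wy":0,"wz":0,"claw":0.66},{"tx":0,"ty":0.1,"tz":-0.07,"wx":0,"wy":0,"wz":0,"claw":0.5},{"tx":0,"ty":0.1,"tz":-0.07,"wx":0,"wy":0,"wz":0,"claw":0.4},{"tx":0,"ty":0.1,"tz":-0.07,"wx":0,"wy":0,"wz":0,"claw":0.4},{"tx":0,"ty":0.1,"tz":-0.07,"wx":0,"wy":0,"wz":0,"claw":0.4}]' 40; python3 -c "
from h import *
state()"; python3 -m handwheel '[{"tx":0,"ty":0.1,"tz":-0.3,"wx":0,"wy":0,"wz":0,"claw":0.4},{"tx":0,"ty":0.1,"tz":-1,"wx":0,"wy":0,"wz":0,"claw":0.4},{"tx":0,"ty":0.1,"tz":-3,"wx":0,"wy":0,"wz":0,"claw":0.4},{"tx":0,"ty":0.1,"tz":-6,"wx":0,"wy":0,"wz":0,"claw":0.4},{"tx":0,"ty":0.1,"tz":-6.5,"wx":0,"wy":0,"wz":0,"claw":0.4},{"tx":0,"ty":0.1,"tz":-6.5,"wx":0,"wy":0,"wz":0,"claw":0.4}]' 40; python3 - <<'E'
from h import *
go(590,-221,85,90)
im,d=vision.get_image("wrist");cv2.imwrite("pics/w15.png",im)
E
```

```text
clock: 21.63
position: [0.4637, 0.0256, 0.0226]
ee_rot: [2.222, 2.22, 0.001]
force: [0.8, -0.4, 3.0]
width: 0.652
t 21.63 pos mm [463.7  25.6  22.6] yaw 89.96 tilt [ 0.001  0.    -1.   ] F [ 0.8 -0.4  3. ] w mm 60.0 q [ 0.19  0.55 -0.47  2.14  0.47  0.55 -0.63]
clock: 22.13
position: [0.4653, 0.0256, 0.0892]
ee_rot: [2.221, 2.219, 0.004]
force: [1.1, 0.5, -3.6]
width: 0.651
t 22.13 pos mm [465.3  25.6  89.2] yaw 89.94 tilt [ 0.003  0.    -1.   ] F [ 1.1  0.5 -3.6] w mm 59.9 q [ 0.27  0.44 -0.56  2.09  0.36  0.7  -0.53]
tx -24.65 ty 12.49 tz 0.46  w [ 0.19 -0.   -0.06]
```

View pics/w15.png

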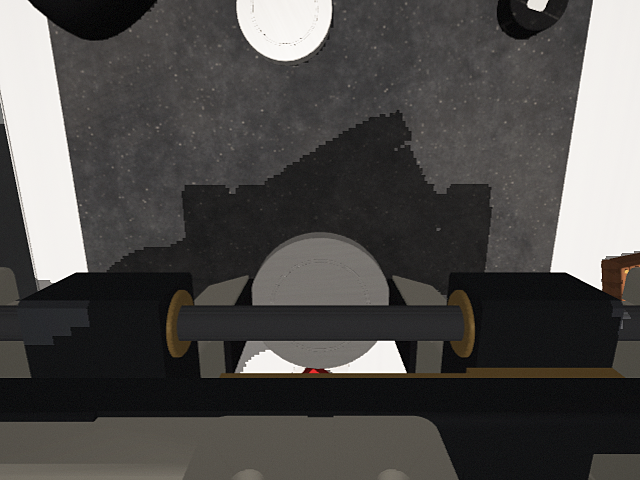

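```bash
python3 - <<'E'
from h import *
s,M=state();cp=campose("wrist",s)
im,d=vision.get_image("wrist")
zt=s['position'][2]-.0081
print(cp[0]['hand_eye'][:3,3])
for uv,z in [((320,239),zt),((320,233),zt-.012),((320,367),zt),((252,300),zt),((388,300),zt)]:
    p=onplane(cp,uv,z)[0]; print(uv,np.round(M.T@(p-s['position'])*1000,1))
m,Rm,t=cp
for uv in [(320,250),(320,265),(320,290),(320,350),(270,290),(370,290)]:
    p=t+Rm@(rays(m,uv)[0]*d[uv[1],uv[0]]);print(uv,np.round(M.T@(p-s['position'])*1000,1))
cv2.imwrite("pics/w15z.png",cv2.resize(im[220:380,200:440],None,fx=3,fy=3))
E
```

```text
t 22.18 pos mm [464.5  25.3  87.9] yaw 89.93 tilt [ 0.001 -0.    -1.   ] F [-0.5  0.6 -4.3] w mm 59.8 q [ 0.26  0.45 -0.56  2.09  0.36  0.7  -0.53]
[ 0.06628733 -0.00217891 -0.14356383]
(320, 239) [30.  -2.2  8.1]
(320, 233) [29.9 -2.1 20.1]
(320, 367) [-29.9  -2.1   8.1]
(252, 300) [  2.8 -31.6   8.1]
(388, 300) [ 2.8 27.4  8.1]
(320, 250) [  66.3   -2.2 -143.6]
(320, 265) [18.7 -2.1  8.2]
(320, 290) [ 7.5 -2.1  8. ]
(320, 350) [-21.9  -2.1   9.1]
(270, 290) [  7.3 -23.7   8.3]
(370, 290) [ 6.9 19.6  9.4]
```

View pics/w15z.png

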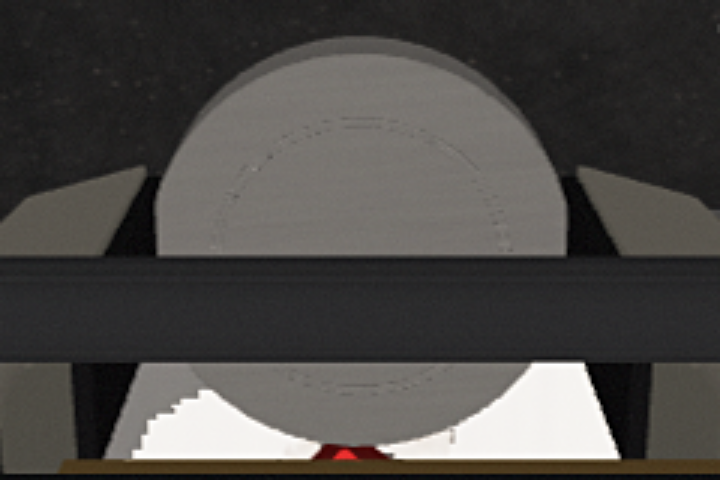

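The disc is held centred, ±30 mm about the tool axis. Moving to its box.

```bash
python3 -m handwheel '[{"tx":-1.5,"ty":0.8,"tz":0,"wx":0,"wy":0,"wz":0,"claw":0.4},{"tx":-4,"ty":2,"tz":0,"wx":0,"wy":0,"wz":0,"claw":0.4},{"tx":-7,"ty":3.5,"tz":0,"wx":0,"wy":0,"wz":0,"claw":0.4},{"tx":-10,"ty":5,"tz":0,"wx":0,"wy":0,"wz":0,"claw":0.4},{"tx":-13,"ty":6.5,"tz":0,"wx":0,"wy":0,"wz":0,"claw":0.4},{"tx":-16,"ty":8,"tz":0,"wx":0,"wy":0,"wz":0,"claw":0.4},{"tx":-19,"ty":9.5,"tz":0,"wx":0,"wy":0,"wz":0,"claw":0.4},{"tx":-22,"ty":11,"tz":0,"wx":0,"wy":0,"wz":0,"claw":0.4},{"tx":-24,"ty":12,"tz":0,"wx":0,"wy":0,"wz":0,"claw":0.4},{"tx":-24.6,"ty":12.5,"tz":0,"wx":0,"wy":0,"wz":0,"claw":0.4},{"tx":-24.6,"ty":12.5,"tz":0,"wx":0,"wy":0,"wz":0,"claw":0.4},{"tx":-24.6,"ty":12.5,"tz":0,"wx":0,"wy":0,"wz":0,"claw":0.4}]' 40; python3 -m handwheel '[{"tx":0,"ty":0,"tz":0,"wx":0,"wy":0,"wz":0,"claw":0.4},{"tx":0,"ty":0,"tz":0,"wx":0,"wy":0,"wz":0,"claw":0.4}]' 40; cat > view.py <<'E'
import sys
from h import *
name,x,y,box,pk=sys.argv[1],*map(float,sys.argv[2:6]); ang=float(sys.argv[6])
s,M=state();im,d=vision.get_image("wrist");cp=campose("wrist",s)
print(cp[0]['hand_eye'][:3,3].round(4))
cv2.imwrite(f"pics/{name}.png",im)
im=cv2.resize(im,None,fx=3,fy=3,interpolation=cv2.INTER_NEAREST)
rect(im,cp,x,y,box,box,ang,18,(0,255,0),3);circ(im,cp,x,y,pk,18,(0,0,255),3)
cv2.imwrite(f"pics/{name}o.png",im[100*3:300*3,190*3:450*3])
E
python3 view.py w16 590 -221 94 74 4
```

```text
clock: 23.23
position: [0.5881, -0.2195, 0.0858]
ee_rot: [-2.22, -2.219, 0.001]
force: [-0.2, 0.9, -3.1]
width: 0.645
clock: 23.4
position: [0.5885, -0.2186, 0.0871]
ee_rot: [-2.219, -2.222, 0.0]
force: [0.9, -0.0, -3.0]
width: 0.646
t 23.4 pos mm [ 588.5 -218.6   87.1] yaw 90.1 tilt [-0.001  0.001 -1.   ] F [ 0.9 -0.  -3. ] w mm 59.4 q [ 0.6   0.65 -0.5   1.69  0.38  0.9  -0.05]
[ 0.0663 -0.0022 -0.1436]
```

View pics/w16o.png

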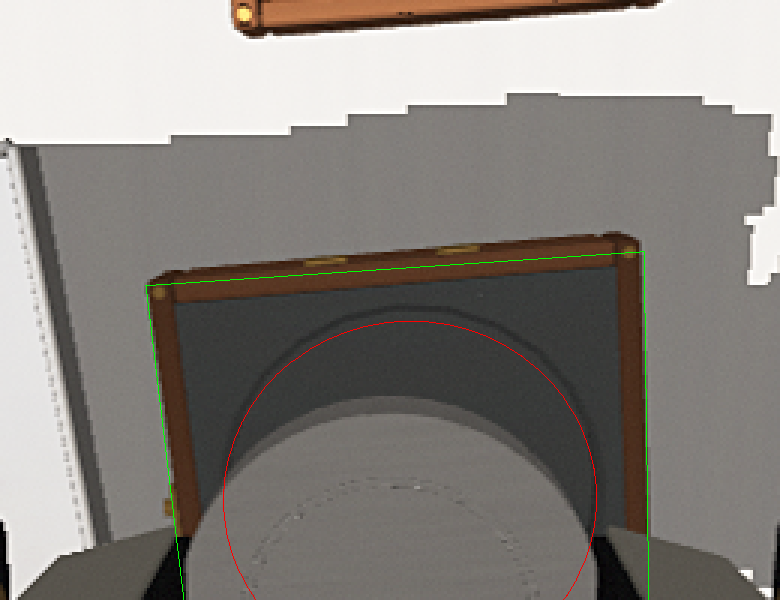

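```bash
python3 -m handwheel '[{"tx":0,"ty":0.5,"tz":0.5,"wx":0,"wy":0,"wz":0,"claw":0.4},{"tx":0,"ty":0.5,"tz":1.5,"wx":0,"wy":0,"wz":0,"claw":0.4},{"tx":0,"ty":0.5,"tz":2.7,"wx":0,"wy":0,"wz":0,"claw":0.4},{"tx":0,"ty":0.5,"tz":3.7,"wx":0,"wy":0,"wz":0,"claw":0.4},{"tx":0,"ty":0.5,"tz":4.3,"wx":0,"wy":0,"wz":0,"claw":0.4},{"tx":0,"ty":0.5,"tz":4.3,"wx":0,"wy":0,"wz":0,"claw":0.4},{"tx":0,"ty":0.5,"tz":4.3,"wx":0,"wy":0,"wz":0,"claw":0.4},{"tx":0,"ty":0.5,"tz":4.3,"wx":0,"wy":0,"wz":0,"claw":0.4}]' 40; python3 view.py w17 591.3 -218.8 94 74 4
```

```text
clock: 24.12
position: [0.5944, -0.2205, 0.0446]
ee_rot: [2.222, 2.221, 0.0]
force: [0.4, -0.3, -2.7]
width: 0.65
t 24.12 pos mm [ 594.4 -220.5   44.6] yaw 89.96 tilt [ 0.  0. -1.] F [ 0.4 -0.3 -2.7] w mm 59.8 q [ 0.58  0.71 -0.48  1.71  0.42  0.83 -0.08]
[ 0.0663 -0.0022 -0.1436]
```

View pics/w17o.png

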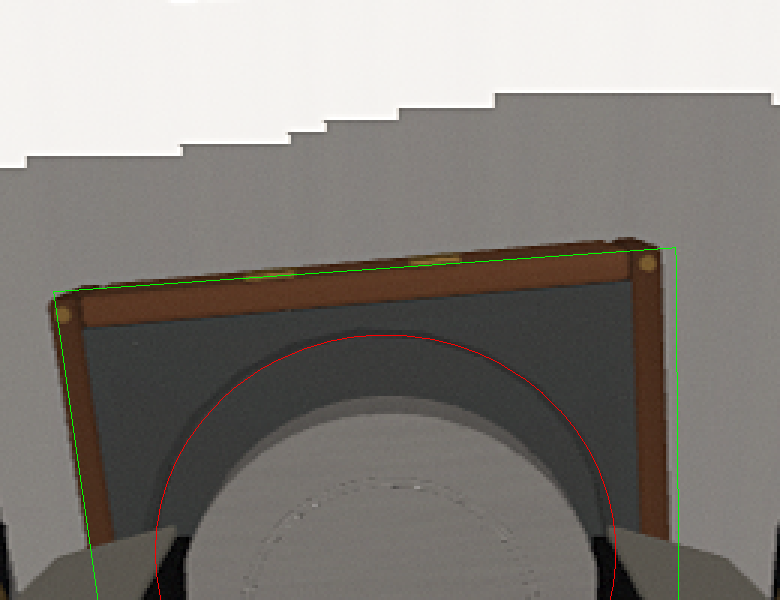

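```bash
python3 -m handwheel '[{"tx":0.25,"ty":-0.2,"tz":0,"wx":0,"wy":0,"wz":0,"claw":0.4},{"tx":0.25,"ty":-0.2,"tz":0.3,"wx":0,"wy":0,"wz":0,"claw":0.4},{"tx":0.25,"ty":-0.2,"tz":0.7,"wx":0,"wy":0,"wz":0,"claw":0.4},{"tx":0.25,"ty":-0.2,"tz":1,"wx":0,"wy":0,"wz":0,"claw":0.4},{"tx":0.25,"ty":-0.2,"tz":1.1,"wx":0,"wy":0,"wz":0,"claw":0.4},{"tx":0.25,"ty":-0.2,"tz":1.1,"wx":0,"wy":0,"wz":0,"claw":0.4},{"tx":0.25,"ty":-0.2,"tz":1.1,"wx":0,"wy":0,"wz":0,"claw":0.4}]' 40; python3 view.py w18 590.3 -217.9 94 74 4
```

```text
clock: 24.75
position: [0.5921, -0.2181, 0.0333]
ee_rot: [-2.222, -2.221, 0.0]
force: [-0.4, -0.6, -2.9]
width: 0.647
t 24.75 pos mm [ 592.1 -218.1   33.3] yaw 89.96 tilt [-0. -0. -1.] F [-0.4 -0.6 -2.9] w mm 59.5 q [ 0.58  0.72 -0.47  1.72  0.43  0.8  -0.09]
[ 0.0663 -0.0022 -0.1436]
```

View pics/w18o.png

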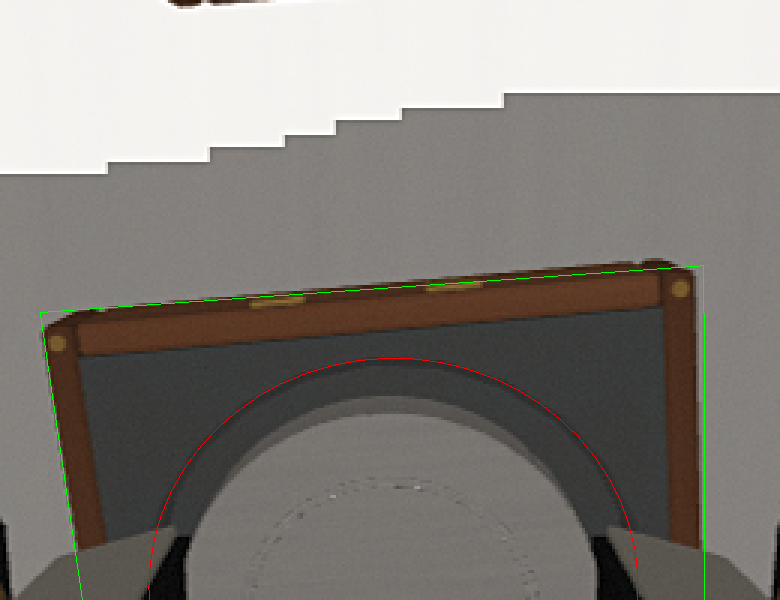

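```bash
python3 -m handwheel '[{"tx":0,"ty":0,"tz":0.05,"wx":0,"wy":0,"wz":0,"claw":0.4},{"tx":0,"ty":0,"tz":0.05,"wx":0,"wy":0,"wz":0,"claw":0.4},{"tx":0,"ty":0,"tz":0.05,"wx":0,"wy":0,"wz":0,"claw":0.4}]' 40; python3 -c "
from h import *
state()"
```

```text
clock: 25.05
position: [0.5922, -0.2181, 0.0332]
ee_rot: [2.222, 2.221, -0.0]
force: [-2.0, -0.1, 3.6]
width: 0.645
t 25.05 pos mm [ 592.2 -218.1   33.2] yaw 89.96 tilt [ 0. -0. -1.] F [-2.  -0.1  3.6] w mm 59.3 q [ 0.58  0.72 -0.47  1.72  0.43  0.8  -0.09]
```

Contact: the force went from −2.9 N to +3.6 N at the expected height. Releasing and rising.

```bash
python3 -m handwheel '[{"tx":0,"ty":0,"tz":0,"wx":0,"wy":0,"wz":0,"claw":0.66},{"tx":0,"ty":0,"tz":0,"wx":0,"wy":0,"wz":0,"claw":0.7},{"tx":0,"ty":0,"tz":0,"wx":0,"wy":0,"wz":0,"claw":0.75},{"tx":0,"ty":0,"tz":0,"wx":0,"wy":0,"wz":0,"claw":0.8},{"tx":0,"ty":0,"tz":0,"wx":0,"wy":0,"wz":0,"claw":0.85},{"tx":0,"ty":0,"tz":-1,"wx":0,"wy":0,"wz":0,"claw":0.85},{"tx":0,"ty":0,"tz":-3,"wx":0,"wy":0,"wz":0,"claw":0.9},{"tx":0,"ty":0,"tz":-6,"wx":0,"wy":0,"wz":0,"claw":1},{"tx":-2,"ty":0,"tz":-9,"wx":0,"wy":0,"wz":0,"claw":1},{"tx":-5,"ty":0,"tz":-11,"wx":0,"wy":0,"wz":0,"claw":1},{"tx":-6,"ty":0,"tz":-11,"wx":0,"wy":0,"wz":0,"claw":1},{"tx":-6,"ty":0,"tz":-11,"wx":0,"wy":0,"wz":0,"claw":1}]' 40; python3 view.py w19 590.3 -217.9 94 74 4; python3 -c "
from h import *
go(447,113,150,90)"
```

```text
clock: 26.05
position: [0.5922, -0.2828, 0.1448]
ee_rot: [2.225, 2.212, -0.001]
force: [-0.6, -0.2, -1.0]
width: 1.001
t 26.05 pos mm [ 592.2 -282.8  144.8] yaw 89.65 tilt [ 0.003 -0.004 -1.   ] F [-0.6 -0.2 -1. ] w mm 92.1 q [ 0.69  0.63 -0.52  1.57  0.35  1.03  0.07]
[ 0.0663 -0.0022 -0.1436]
t 26.1 pos mm [ 591.7 -280.1  143.5] yaw 89.78 tilt [ 0.001 -0.001 -1.   ] F [-0.5  1.4 -1.5] w mm 91.8 q [ 0.69  0.63 -0.52  1.57  0.35  1.03  0.07]
tx 39.25 ty -14.63 tz -0.70  w [ 0.04  0.07 -0.22]
```

View pics/w19.png

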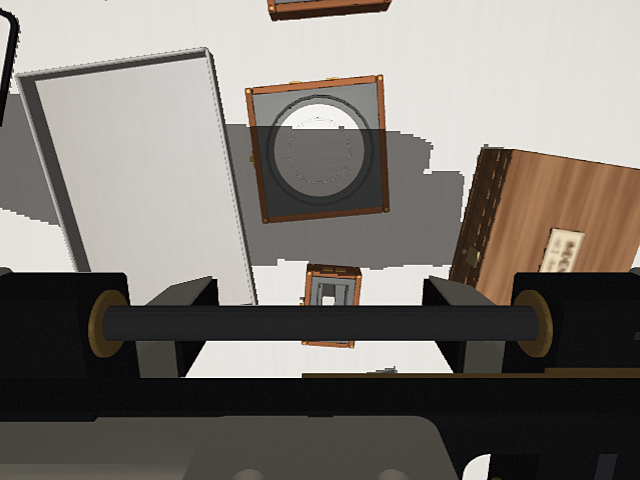

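```bash
python3 - <<'E'
from h import *
cp=campose("top"); print(onplane(cp,[[237,318],[245,309],[254,309],[262,312],[275,325],[278,345],[225,312],[205,290]],0.02)[:,:2].round(3))
E
python3 -m handwheel '[{"tx":3,"ty":-1.1,"tz":0,"wx":0,"wy":0,"wz":0,"claw":1},{"tx":6.5,"ty":-2.4,"tz":0,"wx":0,"wy":0,"wz":0,"claw":1},{"tx":10,"ty":-3.7,"tz":0,"wx":0,"wy":0,"wz":0,"claw":1},{"tx":13.5,"ty":-5,"tz":0,"wx":0,"wy":0,"wz":0,"claw":1},{"tx":17,"ty":-6.3,"tz":0,"wx":0,"wy":0,"wz":0,"claw":1},{"tx":20.5,"ty":-7.6,"tz":0,"wx":0,"wy":0,"wz":0,"claw":1},{"tx":24,"ty":-9,"tz":0,"wx":0,"wy":0,"wz":0,"claw":1},{"tx":27.5,"ty":-10.3,"tz":0,"wx":0,"wy":0,"wz":0,"claw":1},{"tx":31,"ty":-11.6,"tz":0,"wx":0,"wy":0,"wz":0,"claw":1},{"tx":34.5,"ty":-12.9,"tz":-0.5,"wx":0,"wy":0,"wz":0,"claw":1},{"tx":37.5,"ty":-14,"tz":-0.5,"wx":0,"wy":0,"wz":0,"claw":1},{"tx":39.2,"ty":-14.6,"tz":-0.5,"wx":0,"wy":0,"wz":0,"claw":1}]' 35;python3 -m handwheel '[{"tx":0,"ty":0,"tz":0,"wx":0,"wy":0,"wz":0,"claw":1},{"tx":0,"ty":0,"tz":0,"wx":0,"wy":0,"wz":0,"claw":1},{"tx":0,"ty":0,"tz":0,"wx":0,"wy":0,"wz":0,"claw":1}]' 35; python3 - <<'E'
from h import *
s,M=state()
im,d=vision.get_image("wrist");cv2.imwrite("pics/w20.png",im); cp=campose("wrist",s)
for k,z in [("small_disc",.0145)]: measure("wrist",k,z,cp)
E
```

```text
[[0.386 0.238]
 [0.405 0.219]
 [0.404 0.199]
 [0.396 0.181]
 [0.365 0.154]
 [0.321 0.149]
 [0.401 0.265]
 [0.453 0.309]]
clock: 27.1
position: [0.4434, 0.1188, 0.148]
ee_rot: [-2.215, -2.226, -0.001]
force: [0.4, -0.4, -0.3]
width: 1.002
clock: 27.35
position: [0.4458, 0.1137, 0.1475]
ee_rot: [-2.221, -2.221, 0.002]
force: [0.0, -0.4, -0.2]
width: 0.998
t 27.35 pos mm [445.8 113.7 147.5] yaw 90.0 tilt [-0.001 -0.001 -1.   ] F [ 0.  -0.4 -0.2] w mm 91.8 q [ 0.16  0.36 -0.65  2.04  0.29  0.84 -0.66]
small_disc wrist 0.94 [323. 173.] xy [445.  162.8] size [49.4 48.8] ang 72.6 px 3729
```

View pics/w20.png

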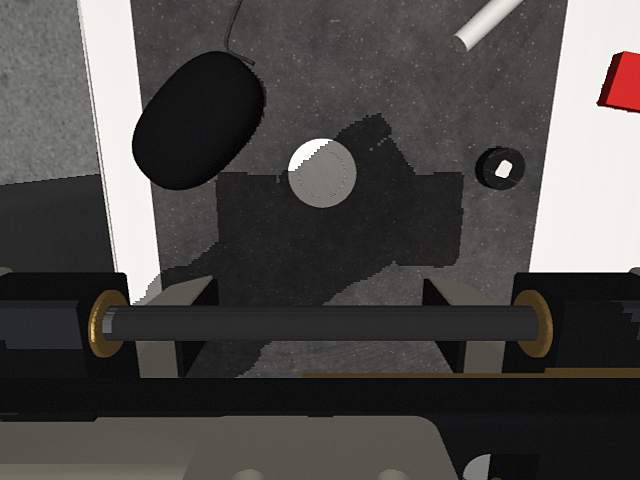

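The small disc is at (323,173). The mouse on its left is close, so I'll turn the jaws by 30° and open them less.

```bash
python3 -c "
from h import *
go(447,162,50,120)"
python3 -m handwheel '[{"tx":1.5,"ty":0.1,"tz":1,"wx":0,"wy":0,"wz":-6,"claw":0.8},{"tx":3.5,"ty":0.1,"tz":2,"wx":0,"wy":0,"wz":-12,"claw":0.72},{"tx":4.8,"ty":0.1,"tz":3,"wx":0,"wy":0,"wz":-18,"claw":0.72},{"tx":4.8,"ty":0.1,"tz":4,"wx":0,"wy":0,"wz":-24,"claw":0.72},{"tx":4.8,"ty":0.1,"tz":6,"wx":0,"wy":0,"wz":-30,"claw":0.72},{"tx":4.8,"ty":0.1,"tz":8,"wx":0,"wy":0,"wz":-30,"claw":0.72},{"tx":4.8,"ty":0.1,"tz":9.5,"wx":0,"wy":0,"wz":-30,"claw":0.72},{"tx":4.8,"ty":0.1,"tz":9.5,"wx":0,"wy":0,"wz":-30,"claw":0.72},{"tx":4.8,"ty":0.1,"tz":9.5,"wx":0,"wy":0,"wz":-30,"claw":0.72},{"tx":4.8,"ty":0.1,"tz":9.5,"wx":0,"wy":0,"wz":-30,"claw":0.72}]' 35;python3 - <<'E'
from h import *
go(447,162,22.5,120)
im,d=vision.get_image("wrist");cv2.imwrite("pics/w21.png",im)
E
```

```text
t 27.45 pos mm [446.3 113.  147.6] yaw 89.88 tilt [-0.001 -0.001 -1.   ] F [-0.3  0.7 -0.1] w mm 92.1 q [ 0.16  0.36 -0.65  2.04  0.29  0.84 -0.66]
tx 4.91 ty 0.06 tz 9.75  w [-5.000e-02  2.000e-02 -3.012e+01]
clock: 28.28
position: [0.4479, 0.1618, 0.0535]
ee_rot: [1.573, 2.719, 0.001]
force: [0.4, 0.1, -0.0]
width: 0.718
t 28.28 pos mm [447.9 161.8  53.5] yaw 119.91 tilt [ 0.  0. -1.] F [ 0.4  0.1 -0. ] w mm 66.0 q [ 0.05  0.55 -0.67  2.08  0.54  0.68 -0.47]
tx 0.06 ty -0.07 tz 3.10  w [ 0.03  0.   -0.09]
```

View pics/w21.png

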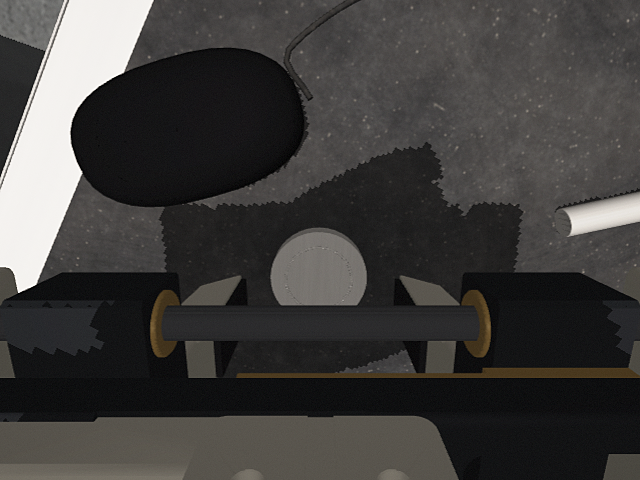

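```bash
python3 -m handwheel '[{"tx":0,"ty":-0.05,"tz":1,"wx":0,"wy":0,"wz":0,"claw":0.72},{"tx":0,"ty":-0.05,"tz":2.2,"wx":0,"wy":0,"wz":0,"claw":0.72},{"tx":0,"ty":-0.05,"tz":3,"wx":0,"wy":0,"wz":0,"claw":0.72},{"tx":0,"ty":-0.05,"tz":3,"wx":0,"wy":0,"wz":0,"claw":0.7},{"tx":0,"ty":-0.05,"tz":3,"wx":0,"wy":0,"wz":0,"claw":0.65},{"tx":0,"ty":-0.05,"tz":3,"wx":0,"wy":0,"wz":0,"claw":0.6}]' 35;python3 - <<'E'
from h import *
go(447,162,22.5,120)
E
```

```text
clock: 28.83
position: [0.4471, 0.162, 0.0232]
ee_rot: [1.571, 2.72, 0.0]
force: [0.5, -0.4, -0.1]
width: 0.627
t 28.83 pos mm [447.1 162.   23.2] yaw 119.97 tilt [ 0.  0. -1.] F [ 0.5 -0.4 -0.1] w mm 57.6 q [ 0.01  0.6  -0.63  2.11  0.6   0.62 -0.52]
tx 0.01 ty -0.01 tz 0.07  w [ 0.02  0.   -0.03]
```

```bash
python3 -m handwheel '[{"tx":0,"ty":0,"tz":0.06,"wx":0,"wy":0,"wz":0,"claw":0.58},{"tx":0,"ty":0,"tz":0.06,"wx":0,"wy":0,"wz":0,"claw":0.55},{"tx":0,"ty":0,"tz":0.06,"wx":0,"wy":0,"wz":0,"claw":0.52},{"tx":0,"ty":0,"tz":0.06,"wx":0,"wy":0,"wz":0,"claw":0.4},{"tx":0,"ty":0,"tz":0.06,"wx":0,"wy":0,"wz":0,"claw":0.3},{"tx":0,"ty":0,"tz":0.06,"wx":0,"wy":0,"wz":0,"claw":0.3},{"tx":0,"ty":0,"tz":0.06,"wx":0,"wy":0,"wz":0,"claw":0.3}]' 35; python3 -c "
from h import *
state()"; python3 -m handwheel '[{"tx":0,"ty":0,"tz":-0.3,"wx":0,"wy":0,"wz":0,"claw":0.3},{"tx":0,"ty":0,"tz":-1,"wx":0,"wy":0,"wz":0,"claw":0.3},{"tx":0,"ty":0,"tz":-3,"wx":0,"wy":0,"wz":0,"claw":0.3},{"tx":0,"ty":0,"tz":-6,"wx":0,"wy":0,"wz":0,"claw":0.3},{"tx":0,"ty":0,"tz":-6.5,"wx":0,"wy":0,"wz":0,"claw":0.3},{"tx":0,"ty":0,"tz":-6.5,"wx":0,"wy":0,"wz":0,"claw":0.3}]' 35; python3 - <<'E'
from h import *
go(595,-88,87,90)
im,d=vision.get_image("wrist");cv2.imwrite("pics/w22.png",im)
E
```

```text
clock: 29.42
position: [0.4471, 0.1619, 0.0226]
ee_rot: [1.572, 2.72, 0.0]
force: [-0.3, -1.9, 5.9]
width: 0.516
t 29.42 pos mm [447.1 161.9  22.6] yaw 119.96 tilt [ 0. -0. -1.] F [-0.3 -1.9  5.9] w mm 47.5 q [ 0.01  0.6  -0.62  2.11  0.6   0.62 -0.52]
clock: 29.92
position: [0.4481, 0.1623, 0.0892]
ee_rot: [1.571, 2.718, 0.004]
force: [0.2, -0.2, -2.2]
width: 0.516
t 29.92 pos mm [448.1 162.3  89.2] yaw 119.94 tilt [ 0.003  0.001 -1.   ] F [ 0.2 -0.2 -2.2] w mm 47.5 q [ 0.09  0.5  -0.72  2.06  0.48  0.75 -0.41]
tx -29.02 ty 0.24 tz 0.24  w [ 2.100e-01 -2.000e-02  2.994e+01]
```

View pics/w22.png

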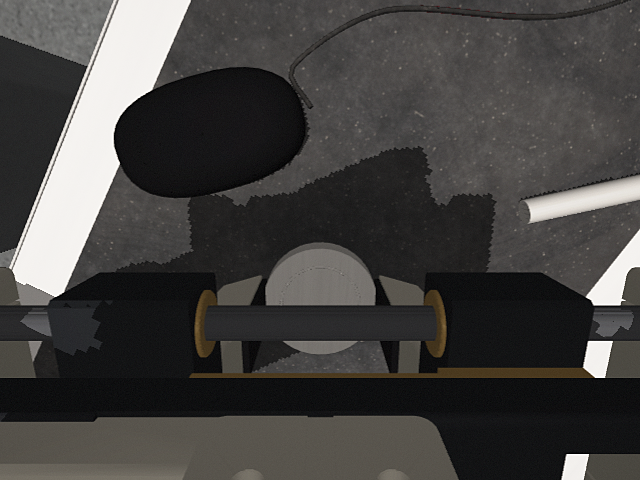

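The small disc is held and the mouse hasn't moved. Going to its box.

```bash
python3 -m handwheel '[{"tx":-1.5,"ty":0,"tz":0,"wx":0,"wy":0,"wz":2,"claw":0.3},{"tx":-4,"ty":0,"tz":0,"wx":0,"wy":0,"wz":5,"claw":0.3},{"tx":-7,"ty":0.1,"tz":0,"wx":0,"wy":0,"wz":10,"claw":0.3},{"tx":-10,"ty":0.1,"tz":0,"wx":0,"wy":0,"wz":15,"claw":0.3},{"tx":-13.5,"ty":0.1,"tz":0,"wx":0,"wy":0,"wz":20,"claw":0.3},{"tx":-17,"ty":0.2,"tz":0,"wx":0,"wy":0,"wz":25,"claw":0.3},{"tx":-20.5,"ty":0.2,"tz":0,"wx":0,"wy":0,"wz":30,"claw":0.3},{"tx":-24,"ty":0.2,"tz":0,"wx":0,"wy":0,"wz":30,"claw":0.3},{"tx":-27,"ty":0.2,"tz":0,"wx":0,"wy":0,"wz":30,"claw":0.3},{"tx":-29,"ty":0.2,"tz":0,"wx":0,"wy":0,"wz":30,"claw":0.3},{"tx":-29,"ty":0.2,"tz":0,"wx":0,"wy":0,"wz":30,"claw":0.3},{"tx":-29,"ty":0.2,"tz":0,"wx":0,"wy":0,"wz":30,"claw":0.3}]' 35; python3 -m handwheel '[{"tx":0,"ty":0,"tz":0,"wx":0,"wy":0,"wz":0,"claw":0.3},{"tx":0,"ty":0,"tz":0,"wx":0,"wy":0,"wz":0,"claw":0.3},{"tx":0,"ty":0,"tz":0,"wx":0,"wy":0,"wz":0,"claw":0.3}]' 35; python3 view.py w23 595 -87 80 60 4
```

```text
clock: 30.97
position: [0.5928, -0.0908, 0.0854]
ee_rot: [-2.226, -2.215, 0.003]
force: [-1.0, 1.0, -1.8]
width: 0.523
clock: 31.22
position: [0.5929, -0.0873, 0.087]
ee_rot: [-2.22, -2.222, 0.001]
force: [1.4, 0.4, -1.5]
width: 0.522
t 31.22 pos mm [592.9 -87.3  87. ] yaw 90.06 tilt [-0.001  0.    -1.   ] F [ 1.4  0.4 -1.5] w mm 48.0 q [ 0.43  0.62 -0.54  1.76  0.4   0.87 -0.3 ]
[ 0.0663 -0.0022 -0.1436]
```

View pics/w23o.png

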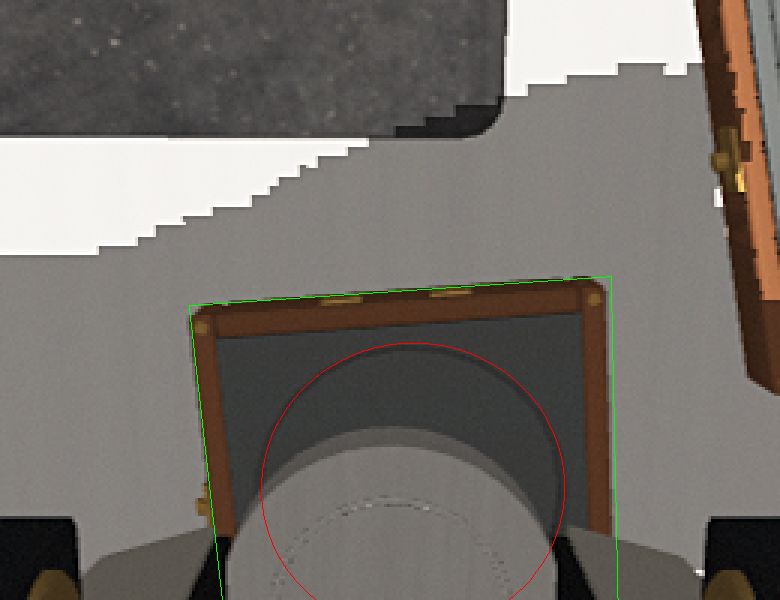

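```bash
python3 -m handwheel '[{"tx":0,"ty":0.35,"tz":0.5,"wx":0,"wy":0,"wz":0,"claw":0.3},{"tx":0,"ty":0.35,"tz":1.5,"wx":0,"wy":0,"wz":0,"claw":0.3},{"tx":0,"ty":0.35,"tz":2.7,"wx":0,"wy":0,"wz":0,"claw":0.3},{"tx":0,"ty":0.35,"tz":3.7,"wx":0,"wy":0,"wz":0,"claw":0.3},{"tx":0,"ty":0.35,"tz":4.3,"wx":0,"wy":0,"wz":0,"claw":0.3},{"tx":0,"ty":0.35,"tz":4.3,"wx":0,"wy":0,"wz":0,"claw":0.3},{"tx":0,"ty":0.35,"tz":4.3,"wx":0,"wy":0,"wz":0,"claw":0.3},{"tx":0,"ty":0.35,"tz":4.3,"wx":0,"wy":0,"wz":0,"claw":0.3}]' 35; python3 view.py w24 594.5 -87.3 80 60 4
```

```text
clock: 31.93
position: [0.5972, -0.0883, 0.0445]
ee_rot: [2.222, 2.221, 0.001]
force: [0.1, 0.4, -1.4]
width: 0.517
t 31.93 pos mm [597.2 -88.3  44.5] yaw 89.97 tilt [ 0.  0. -1.] F [ 0.1  0.4 -1.4] w mm 47.6 q [ 0.4   0.68 -0.51  1.78  0.45  0.79 -0.33]
[ 0.0663 -0.0022 -0.1436]
```

View pics/w24o.png

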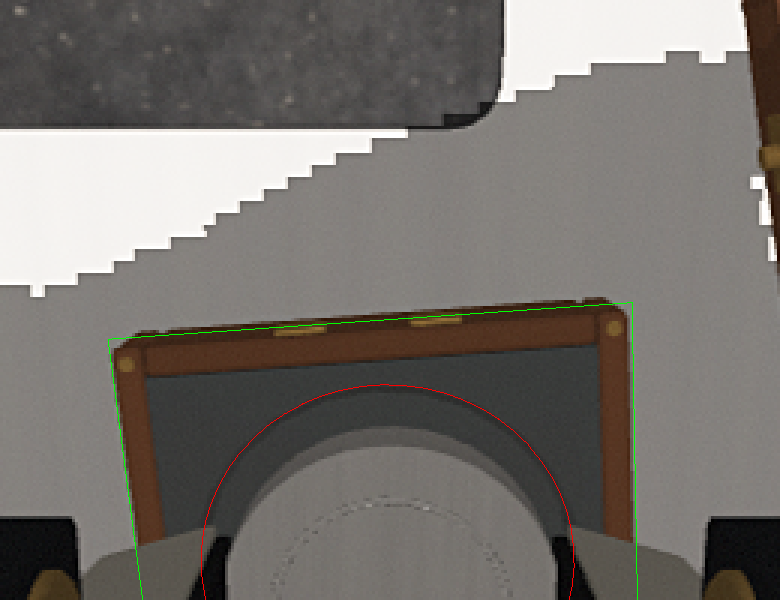

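```bash
python3 -m handwheel '[{"tx":0.07,"ty":-0.04,"tz":0.3,"wx":0,"wy":0,"wz":0,"claw":0.3},{"tx":0.07,"ty":-0.04,"tz":0.7,"wx":0,"wy":0,"wz":0,"claw":0.3},{"tx":0.07,"ty":-0.04,"tz":1,"wx":0,"wy":0,"wz":0,"claw":0.3},{"tx":0.07,"ty":-0.04,"tz":1.1,"wx":0,"wy":0,"wz":0,"claw":0.3},{"tx":0.07,"ty":-0.04,"tz":1.13,"wx":0,"wy":0,"wz":0,"claw":0.3},{"tx":0.07,"ty":-0.04,"tz":1.13,"wx":0,"wy":0,"wz":0,"claw":0.3},{"tx":0.07,"ty":-0.04,"tz":1.13,"wx":0,"wy":0,"wz":0,"claw":0.3}]' 35; python3 view.py w25 594.5 -87.3 80 60 4
```

```text
clock: 32.57
position: [0.5964, -0.0878, 0.0331]
ee_rot: [-2.222, -2.221, 0.001]
force: [-2.4, -0.2, 2.8]
width: 0.517
t 32.57 pos mm [596.4 -87.8  33.1] yaw 89.96 tilt [-0. -0. -1.] F [-2.4 -0.2  2.8] w mm 47.6 q [ 0.4   0.69 -0.5   1.79  0.46  0.77 -0.34]
[ 0.0663 -0.0022 -0.1436]
```

View pics/w25o.png

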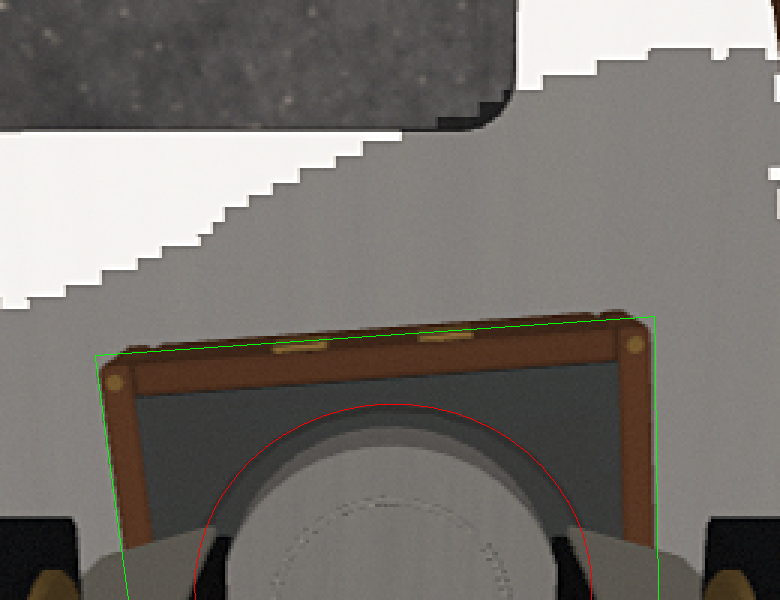

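The disc is centred and touching the floor (2.8 N at z=33.1 mm). Releasing, but only partly, to stay clear of the neighbouring boxes.

```bash
python3 -m handwheel '[{"tx":0,"ty":0,"tz":0,"wx":0,"wy":0,"wz":0,"claw":0.53},{"tx":0,"ty":0,"tz":0,"wx":0,"wy":0,"wz":0,"claw":0.58},{"tx":0,"ty":0,"tz":0,"wx":0,"wy":0,"wz":0,"claw":0.64},{"tx":0,"ty":0,"tz":0,"wx":0,"wy":0,"wz":0,"claw":0.68},{"tx":0,"ty":0,"tz":0,"wx":0,"wy":0,"wz":0,"claw":0.7},{"tx":0,"ty":0,"tz":-1,"wx":0,"wy":0,"wz":0,"claw":0.7},{"tx":0,"ty":0,"tz":-3,"wx":0,"wy":0,"wz":0,"claw":0.7},{"tx":0,"ty":0,"tz":-6,"wx":0,"wy":0,"wz":0,"claw":0.8},{"tx":-2,"ty":0,"tz":-9,"wx":0,"wy":0,"wz":0,"claw":0.8},{"tx":-5,"ty":0,"tz":-11,"wx":0,"wy":0,"wz":0,"claw":0.8},{"tx":-6,"ty":0,"tz":-11,"wx":0,"wy":0,"wz":0,"claw":0.8},{"tx":-6,"ty":0,"tz":-11,"wx":0,"wy":0,"wz":0,"claw":0.8}]' 35; python3 view.py w26 594.5 -87.3 80 60 4; python3 -m handwheel '[{"tx":-2,"ty":-2,"tz":-1,"wx":0,"wy":0,"wz":0,"claw":0.8},{"tx":-4,"ty":-5,"tz":-3,"wx":0,"wy":0,"wz":0,"claw":0.8},{"tx":-6,"ty":-8,"tz":-5,"wx":0,"wy":0,"wz":0,"claw":0.8},{"tx":-8,"ty":-11,"tz":-7,"wx":0,"wy":0,"wz":0,"claw":0.8},{"tx":-10,"ty":-14,"tz":-9,"wx":0,"wy":0,"wz":0,"claw":0.8},{"tx":-12,"ty":-17,"tz":-10,"wx":0,"wy":0,"wz":0,"claw":0.8},{"tx":-14,"ty":-20,"tz":-10,"wx":0,"wy":0,"wz":0,"claw":0.8},{"tx":-16,"ty":-22,"tz":-10,"wx":0,"wy":0,"wz":0,"claw":0.8},{"tx":-18,"ty":-22,"tz":-10,"wx":0,"wy":0,"wz":0,"claw":0.8},{"tx":-20,"ty":-22,"tz":-10,"wx":0,"wy":0,"wz":0,"claw":0.8},{"tx":-20,"ty":-22,"tz":-10,"wx":0,"wy":0,"wz":0,"claw":0.8}]'; python3 - <<'E'
from h import *
im,d=vision.get_image("top");cp=campose("top");cv2.imwrite("pics/t26.png",cv2.resize(im[150:350,130:520],None,fx=2,fy=2))
for k in ["test_bar","specimen","large_disc","small_disc","hardness_block"]: measure("top",k,Z[k]+(0 if k in("test_bar","specimen") else .0105),cp)
vision.get_image("scene"); im,_=vision.get_image("scene");cv2.imwrite("pics/s26.png",im)
E
```

```text
clock: 33.62
position: [0.5972, -0.1523, 0.1448]
ee_rot: [2.225, 2.212, -0.0]
force: [0.2, 0.1, 0.1]
width: 0.801
t 33.62 pos mm [ 597.2 -152.3  144.8] yaw 89.65 tilt [ 0.003 -0.003 -1.   ] F [0.2 0.1 0.1] w mm 73.7 q [ 0.54  0.58 -0.56  1.67  0.36  0.99 -0.16]
[ 0.0663 -0.0022 -0.1436]
clock: 34.58
position: [0.3755, -0.3504, 0.2423]
ee_rot: [-2.226, -2.217, 0.001]
force: [0.6, -0.2, -0.4]
width: 0.802
test_bar top 0.69 [220. 240.] xy [569.2 273.7] size [75.5 18.1] ang 42.3 px 223
specimen top 0.63 [264. 234.] xy [576.4 165.8] size [25.7 28.4] ang 86.3 px 121
large_disc top 0.65 [428. 220.] xy [ 591.  -217.4] size [62.8 57.9] ang 86.3 px 562
large_disc top 0.65 [378. 232.] xy [592.8 -86.5] size [84.6 84.4] ang 3.3 px 827
small_disc top 0.66 [373. 216.] xy [595.6 -86.7] size [49.  50.5] ang 85.1 px 376
hardness_block top 0.81 [380. 277.] xy [452.5 -82.8] size [58.3 35.5] ang 49.4 px 387
hardness_block top 0.71 [339. 183.] xy [689.2 -16.5] size [37.2 61. ] ang 12.6 px 383
hardness_block top 0.67 [150. 309.] xy [420.6 428.5] size [61.1 39.3] ang 23.3 px 437
hardness_block top 0.54 [238. 197.] xy [674.5 221. ] size [35.7 58.4] ang 80.4 px 354
```

View pics/w26.png

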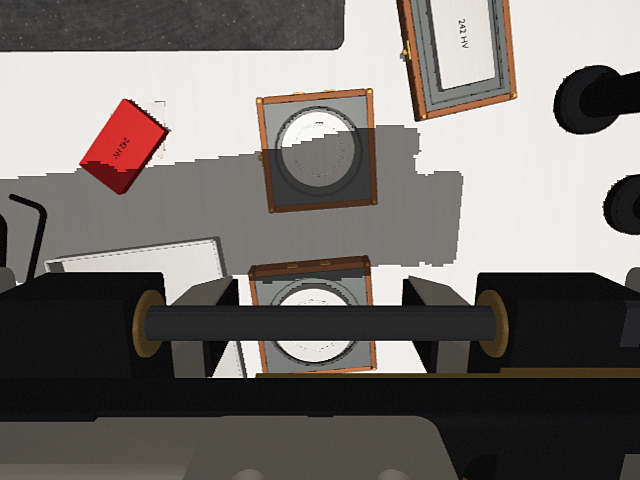

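View pics/t26.png

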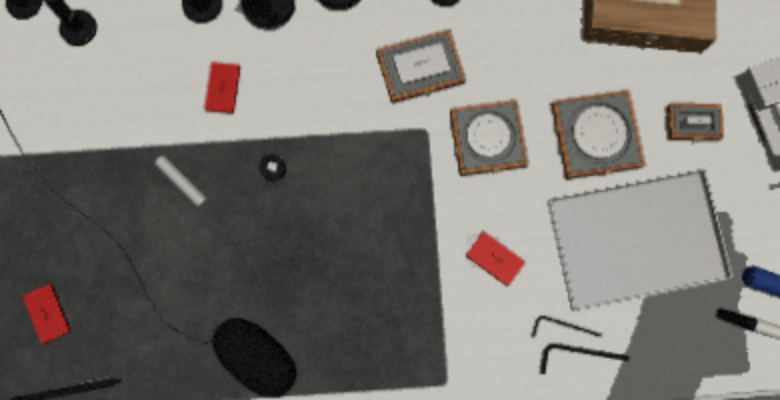

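View pics/s26.png

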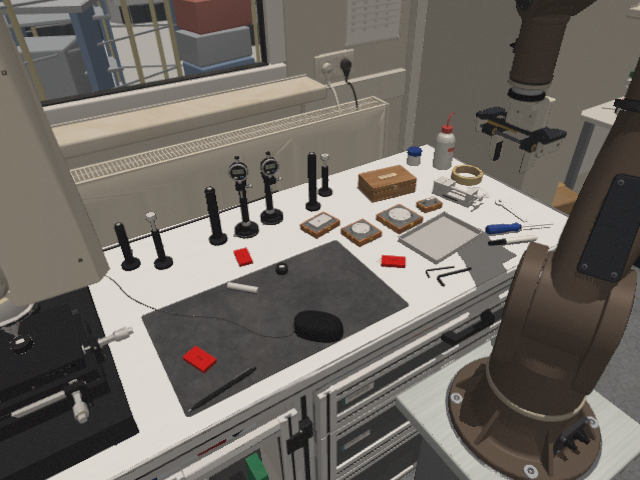

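All four are in their boxes, and the bar, the specimen and the red blocks haven't moved. One last height check from depth.

```bash
python3 - <<'E'
from h import *
im,d=vision.get_image("top");m,Rm,t=cp=campose("top")
for n,x,y,r,zt in [("large",592,-218,24,25),("small",596,-87.5,18,25),("block",688,-16.5,14,25),("gauge",597,-337.5,3,33)]:
    g=np.array([[x+i,y+j,zt] for i in np.linspace(-r,r,15) for j in np.linspace(-r,r,15)])/1000
    uv=np.round(project(cp,g)).astype(int)
    P=t+(rays(m,uv)*d[uv[:,1],uv[:,0]][:,None])@Rm.T*1
    A=np.c_[P[:,:2]-P[:,:2].mean(0),np.ones(len(P))];c=np.linalg.lstsq(A,P[:,2],rcond=None)[0]
    print(n,'z mm',round(c[2]*1000,1),'exp',zt,'tilt deg',np.degrees(c[:2]).round(2))
state()
arm.sign_off()
E
```

```text
large z mm 24.9 exp 25 tilt deg [-0.33  1.38]
small z mm 34.3 exp 25 tilt deg [-151.1    91.55]
block z mm 34.5 exp 25 tilt deg [-156.15   35.56]
gauge z mm 30.9 exp 33 tilt deg [-51.89  53.75]
t 35.03 pos mm [ 376.7 -346.9  243. ] yaw 90.03 tilt [-0.  0. -1.] F [-1.5 -0.1  0.2] w mm 73.6 q [ 1.1   0.31 -0.58  1.8   0.19  1.08  0.45]
the job is handed in; nothing more can be done
```

I put all four standards in their boxes and handed the job in at 35 s of the 96 s allowed. The last height check was clear only for the large disc.

- **How they were placed:** I did the gauge block first, then the hardness block, the large disc and the small disc. Each was lowered until the wrist force showed contact at the height expected for its pocket floor, then let go.
- **What the pictures show:** in the last wrist and top views each piece lies inside its own pocket, with the hardness block and both discs close to centred. The gauge block stands upright, 2–3 mm off centre. Its top read 32.6 mm just after release, against 33 mm expected.
- **Left alone:** the round bar and the specimen measured within about 1 mm of where they started. The red look-alikes show no visible move.
- **Check that did not settle it:** the last depth check put the large disc's top at 24.9 mm against 25 mm expected, with about 1.4° of tilt. The small disc and hardness block fits gave impossible heights and tilts (34 mm, over 90°). The gauge block's fit was also unusable: 30.9 mm with about 50° of tilt. I think the fits included pixels with no depth reading, but I signed off in the same script and did not rerun it. Those three therefore rest on the contact heights and the pictures; the gauge block also has its earlier reading.
- **Camera calibration:** the reported wrist-camera calibration changed by about 3 mm during the run. I set the last three pieces by lining each one up with its pocket in the same picture.

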